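# Cock and test-fire the rat trap

### The arm

A 7-joint arm with a two-finger parallel gripper is mounted at the origin on the work surface. World frame = base frame: x ahead of the robot, y to its left, z up, the work surface at z = 0. Lengths are in m, angles in degrees, forces in N, time in s.
With the tool pointing down it reaches from about 0.425 to 0.875 m from the base axis. Payload 4.7 kg.
Tool frame: the origin (TCP) lies between the finger pads; the fingertips stand 8 mm ahead of it and the grasp point (between the pads) lies 11 mm behind it (env.tip_extent is the distance from the TCP to the fingertips, in m); z points along the fingers, y is the line along which they close (so a half turn about z gives the same grasp; the last joint's range is limited). The gripper opens to 87 mm and grips with 3 to 60 N. Pads are 19 mm wide; open, the fingers measure 117 mm over their backs; the gripper's body (75 mm by 190 mm) begins 51 mm behind the grasp point.
Start: joints at [75.063, 18.392, -4.016, 83.108, 1.295, 78.541, -3.26], TCP at [0.176, -0.626, 0.231] pointing down, gripper open.
Joint ranges: [-163.93, 163.93], [-17.29, 119.83], [-79.2, 71.16], [3.27, 140.29], [-89.18, 269.18], [5.43, 117.66], [-154.24, 154.24]. Speed limits (degrees/s): [147.25, 147.25, 180, 180, 180, 180, 180].

### API

Orientations are given as [roll, pitch, yaw] about the fixed x, y, z axes, in that order (R = Rz(yaw) Ry(pitch) Rx(roll)).
In Python, from cell import sensors, vision, workorder, env gives the robot as it stands.
- The arm moves only by the tool drive_tool, never from a script. Its argument "moves" is a list of rows, each an object of numbers: "x", "y", "z": the shift along the tool's x, y, z in mm; "rx", "ry", "rz": the turn, a rotation vector about the tool's x, y, z in rad; "fingers": the closure, from -1 (fully open) to 1 (shut). In form: [{"x": .., "y": .., "z": .., "rx": .., "ry": .., "rz": .., "fingers": ..}, ...]. A call has 1 to 20 rows; each row is the pose to reach, as a shift and turn from the pose commanded when the call began, along the tool's axes at that moment; what a row does not reach only later rows make up. A row lasts 1/8 s, in which the tool goes at most 62.5 mm and 10.7 degrees, less where a joint would pass 70% of its speed; a pose out of reach is approached as far as the arm can. A call with a gripper value outside its range is refused whole. The fingers move at their own pace and stop on an object; "force" is the grip in N (left out, the last holds). Time passes only in rows, so rows that repeat a pose let the fingers close. It gives the time, the measured TCP pose, the force, the opening and the grip force at its end, in the units of the state.
- sensors.get_obs(): the state, without advancing time (a new reading comes with each control period).
- vision.read_camera(name): name is "side" or "top" or "wrist"; returns a dict with "image" (420x560x3 uint8, red, green, blue), "fx", "fy", "cx", "cy" (pixels), "R" (3x3) and "t" (3): a world point X has camera coordinates R X + t. Camera axes: x right, y down, z forward; pixel columns grow to the right and rows downward; lengths in m; the calibration is good to about 2 mm. A picture is of the moment at which its call begins. There is no depth.
- workorder.sign_off(): hands the job in; it is judged then, once.
The state is a dict: "time_s": time; "qpos": joint angles; "joint_velocities": joint speeds; "effort": joint torques, N m; "tool_pos": TCP position; "tool_rot": TCP orientation; "force": force on the tool from outside, world axes, zero at the start; "wrist_torque": the same for the moment, N m; "grip_width": finger opening in m; "grasp_force": force on a finger pad.
Only numpy, scipy, OpenCV 4.12 (cv2) and the standard library are available. Lean on these libraries where they do the work, as an engineer would, in place of code of your own. Each camera call takes 0.05 s, during which the arm holds its last target. There are 200 camera calls.

### The job

The rat trap screwed to the small wooden board has a new catch and needs a test firing: press its setting handle down with the shut gripper until the catch holds the jaw open by itself, feeling for the catch and not forcing the handle against its stop. Then push the pedal down with the wooden stick so that the jaw snaps, draw the stick out so that the jaw shuts fully, and lay the stick back flat on the bench, clear of the trap. The gripper itself may touch the trap only at the handle, and everything else on the bench stays where it is.

Things in the scene. Friction and masses are not known exactly. Their poses are not given: they have to be found in the camera images.
- trap: Black plastic snap trap for rats (160 x 76 mm) on a fixed brown board 200 x 110 x 12 mm. Origin: on the bench, straight under the jaw's axle; the axle lies 52 mm up, along y. z up, -x out of the mouth, +x to the rear. Lower jaw's front lip at x -88 to -82 mm, top 28 mm up (teeth 34). The sprung arm = upper jaw (front) + handle (rear), one rigid piece on the axle; a spring shuts it.
- jaw (a joint): Angle of the sprung arm: 0 = jaw shut, grows as the handle goes down. The catch clicks in at 0.82 to 1.10 rad, differing from trap to trap; a firm stop lies 0.035 rad (2.5 mm at the handle) past it. Force at the handle: 8 N at first, 12 N at the catch, then the stop pushes back steeply; the handle cracks above 26 N. Let go, a caught jaw rests at the catch angle.
- handle: Setting handle: dark paddle at the rear, 60 mm wide (along the axle) x 44 x 6 mm, 3 mm rim at its rear edge. Origin on the axle, turns with the jaw; in its own frame the paddle middle is at x +42, z +50 mm, face sloping 30 deg, rear end higher. At 0.96 rad the middle is 65 mm behind and 6 mm below the axle, rear end lower. Press from above along the arc; an uncaught handle springs back hard.
- handle_top (a point): Middle of the paddle's upper face, the point to press; 65 to 67 mm from the axle, about 105 mm above the bench with the jaw shut, about 50 mm when cocked.
- upper_jaw: Dark plastic upper jaw, 66 mm wide, toothed front 86 mm ahead of the axle. Origin on the axle, x to the rear when shut. Shut, its front wall reaches down to 34 mm above the bench, top at 58 mm; cocked, the front is about 120 mm up, 45 mm ahead of the axle, and the mouth is open to the front and partly above.
- pedal: Grey pedal plate between the jaws, 50 mm wide, 22 to 68 mm ahead of the axle, top 40 mm above the bench, pivoted at its rear (origin: pivot pin, 45 mm behind the axle); it carries the catch. With the jaw cocked, 2 to 4 N down at pedal_top and 3 to 6 mm of travel trip it; 12 mm is its full travel. It dips during cocking and pops up as the catch engages.
- pedal_top (a point): Point on the pedal's upper face to press, about 55 mm ahead of the axle, 40 mm above the bench; the pedal's middle across.
- stick: Plain wooden stick 220 mm long, 20 mm wide, 28 mm high, about 80 g, loose on the bench, either end will do. Origin: middle of its underside; x along its length, z up. When the jaw snaps it lands on a stick in the mouth and nips it with about 6 to 8 N, so the stick must be drawn straight out of the front.
- stick_mid (a point): Centre of the stick; 14 mm above the bench when it lies as at the start, 10 mm on its broad side.
- rotary_tool: Grey rotary tool, 190 mm long, 52 mm thick, lying on the far side; leave alone. Origin under its body, x to its disc.
- parts_tub: Clear plastic tub 110 x 110 x 55 mm with screws; leave alone. Origin under its middle.
- hex_key_set: Folding hex key set 105 x 36 x 22 mm beside the trap; leave alone. Origin under its middle, x along it.
- screwdriver: Screwdriver 200 mm long beside the stick, about 25 mm thick; leave alone. Origin under it, x to its tip.
- bracket: Black plastic bracket 120 x 50 mm, 40 mm high at one end, on the other side of the trap; leave alone. Origin under its middle.
- blue_shell: Ribbed blue half shell 130 x 75 x 26 mm on the far side; leave alone. Origin under its middle.
- hammer: Hammer 280 mm long at the left; leave alone. Origin under it, x to its head.
There are look-alikes about, which are no part of the job. What is shaped like the stick but red or yellow is not meant.

How it is judged:
By the outcome, as a careful person would: the job done as asked, in the order asked, and still so for the second after the job is handed in, with the robot touching nothing.
It also fails if it takes over 72 s, if anything falls off the work surface, if the arm or the gripper's body presses on something with over 40 N, if the wrist force passes 120 N, or if a joint passes its speed limit or range.

## Working session

There is one attempt and no reset: what is moved stays moved. The work goes in short steps, Python scripts to look and compute and a tool call to move; the robot and the scene stay as the last step left them, time stands still between calls to the robot, and variables do not carry over. Pictures are saved under pics/ and viewed, at most 10 in all, crops included, and the job is handed in when it is done.

Besides the shell and the picture viewer there is one more tool, called after ">>>" by a JSON object that holds its "api" and its "payload", one argument or row to a line. drive_tool: Moves the arm, as the interface text tells. Its arguments: {"type":"object","properties":{"moves":{"type":"array"},"force":{"type":"number"}},"required":["moves"]}

```bash
ls; mkdir -p pics; cat > h.py <<'E'
import numpy as np, cv2
from scipy.spatial.transform import Rotation as Ro
from cell import sensors, vision, workorder, env
def cam(n):
    c=vision.read_camera(n); c['R']=np.array(c['R']); c['t']=np.array(c['t']); return c
def save(c,f,crop=None,s=1):
    im=c['image'][:,:,::-1]
    if crop: im=im[crop[1]:crop[3],crop[0]:crop[2]]
    cv2.imwrite('pics/'+f,cv2.resize(im,None,fx=s,fy=s,interpolation=cv2.INTER_CUBIC))
def ray(c,u,v):
    d=c['R'].T@np.array([(u-c['cx'])/c['fx'],(v-c['cy'])/c['fy'],1]); return -c['R'].T@c['t'],d
def onz(c,u,v,z):
    o,d=ray(c,u,v); return o+d*(z-o[2])/d[2]
def proj(c,X):
    p=c['R']@np.array(X)+c['t']; return np.array([c['fx']*p[0]/p[2]+c['cx'],c['fy']*p[1]/p[2]+c['cy']])
def tri(c1,p1,c2,p2):
    A=[];b=[]
    for c,p in((c1,p1),(c2,p2)):
        o,d=ray(c,*p);d=d/np.linalg.norm(d);M=np.eye(3)-np.outer(d,d);A.append(M);b.append(M@o)
    return np.linalg.lstsq(np.vstack(A),np.hstack(b),rcond=None)[0]
E
python3 - <<'E'
from h import *
o=sensors.get_obs(); print({k:np.round(v,3) for k,v in o.items()})
for n in('side','top'):
    c=cam(n); save(c,n+'0.png',s=1.4); np.save(n+'0.npy',c,allow_pickle=True); print(n,-c['R'].T@c['t'],c['fx'])
E
```

```text
pics
{'time_s': np.float64(0.0), 'qpos': array([75.062, 18.439, -4.013, 83.174,  1.296, 78.541, -3.261]), 'joint_velocities': array([-0.063, -0.002, -0.043, -0.039, -0.031, -0.069,  0.028]), 'effort': array([ 0.0000e+00, -4.9129e+01, -4.0400e-01, -3.1253e+01, -6.4000e-02,
        4.4000e-02,  0.0000e+00]), 'tool_pos': array([ 0.176, -0.625,  0.229]), 'tool_rot': array([-1.79891e+02,  7.00000e-03,  1.57460e+01]), 'force': array([ 0.122,  0.488, -0.433]), 'wrist_torque': array([0.004, 0.011, 0.022]), 'grasp_force': np.float64(0.0), 'grip_width': np.float64(0.087)}
side [ 0.33740353 -0.8355709   0.7490486 ] 470.17864993371694
top [0.17812319 0.11169724 1.69869507] 528.4657912438973
```

View pics/top0.png

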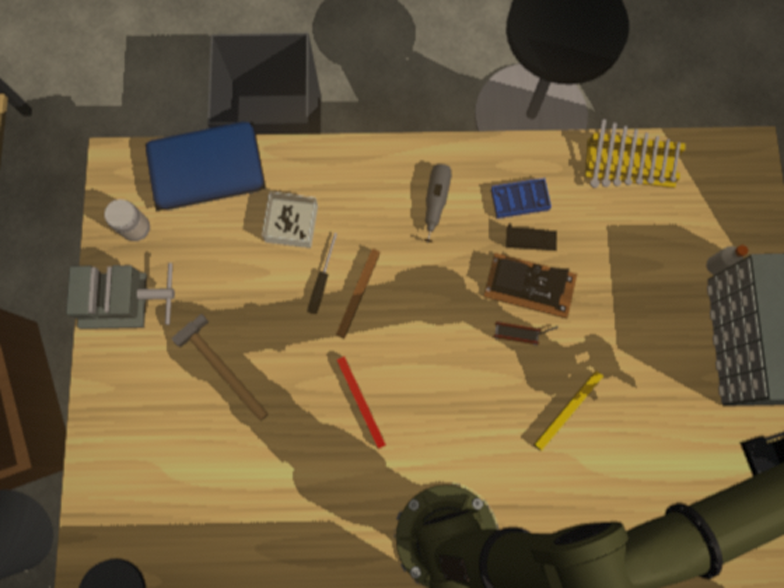

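View pics/side0.png

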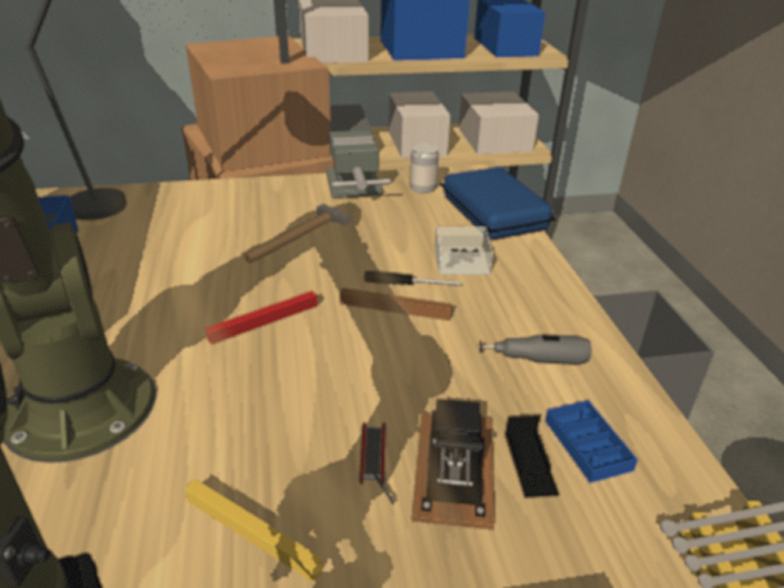

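```bash
python3 - <<'E'
from h import *
t=np.load('top0.npy',allow_pickle=True).item(); s=np.load('side0.npy',allow_pickle=True).item()
a=t['image'][150:240,210:430]; a=cv2.resize(a,None,fx=3.6,fy=3.6,interpolation=cv2.INTER_CUBIC)
b=cv2.resize(s['image'][195:385,235:405],None,fx=3.6,fy=3.6,interpolation=cv2.INTER_CUBIC)
cv2.imwrite('pics/ct.png',np.clip(a[:,:,::-1]*1.5,0,255)); b=cv2.resize(s['image'][270:380,235:405],None,fx=4.6,fy=4.6,interpolation=cv2.INTER_CUBIC); cv2.imwrite('pics/cs.png',np.clip(b[:,:,::-1]*1.5,0,255))
# masks
for n,c in(('top',t),('side',s)):
    hsv=cv2.cvtColor(c['image'],cv2.COLOR_RGB2HSV); print(n)
    m=cv2.inRange(hsv,(3,90,40),(15,255,175))
    N,L,S,C=cv2.connectedComponentsWithStats(m)
    for i in range(1,N):
        if S[i,4]>80: 
            r=cv2.minAreaRect(np.argwhere(L==i)[:,::-1].astype(np.float32)); print(S[i],C[i].round(1),np.round(cv2.boxPoints(r),1).tolist())
E
```

```text
top
[252 179  18  36 201] [260.6 196. ] [[250.1999969482422, 213.1999969482422], [265.29998779296875, 177.89999389648438], [270.79998779296875, 180.1999969482422], [255.60000610351562, 215.60000610351562]]
[346 181  65  46 619] [379.8 208.6] [[345.29998779296875, 211.3000030517578], [353.20001220703125, 180.5], [412.0, 195.5], [404.1000061035156, 226.39999389648438]]
[   0  221   44  129 2460] [ 12.  287.8] [[0.0, 349.0], [0.0, 221.0], [43.0, 221.0], [43.0, 349.0]]
[354 229  32   9 106] [369.3 233. ] [[353.6000061035156, 232.10000610351562], [354.20001220703125, 228.6999969482422], [385.5, 234.1999969482422], [384.8999938964844, 237.60000610351562]]
[353 238  32   8 116] [368.4 241.4] [[352.6000061035156, 240.60000610351562], [353.20001220703125, 237.0], [384.5, 242.1999969482422], [383.8999938964844, 245.8000030517578]]
[240 254  36  67 526] [257.  286.1] [[238.8000030517578, 256.0], [245.6999969482422, 252.8000030517578], [276.0, 317.70001220703125], [269.0, 320.8999938964844]]
side
[ 130   26  109  102 9148] [183.5  78.7] [[126.0999984741211, 30.200000762939453], [232.300003051757
[... 582 characters left out ...]
1562], [322.8999938964844, 216.8000030517578], [321.29998779296875, 228.1999969482422]]
[ 294  294   59   84 1835] [323.9 345.8] [[293.6000061035156, 372.1000061035156], [300.6000061035156, 293.29998779296875], [358.6000061035156, 298.3999938964844], [351.6000061035156, 377.20001220703125]]
[256 302   6  44 155] [258.8 324.5] [[255.5, 344.8999938964844], [258.29998779296875, 301.79998779296875], [262.70001220703125, 302.1000061035156], [259.79998779296875, 345.20001220703125]]
[271 302   5  44 149] [273.3 323.3] [[271.0, 302.0], [275.0, 302.0], [275.0, 345.0], [271.0, 345.0]][ WARN:0@0.635] global loadsave.cpp:1063 imwrite_ Unsupported depth image for selected encoder is fallbacked to CV_8U.
```

View pics/ct.png

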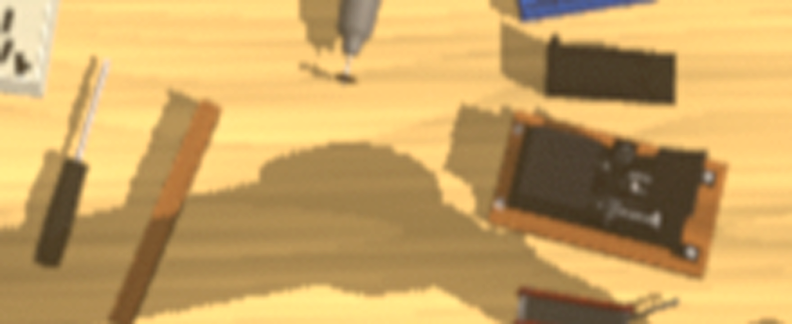

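View pics/cs.png

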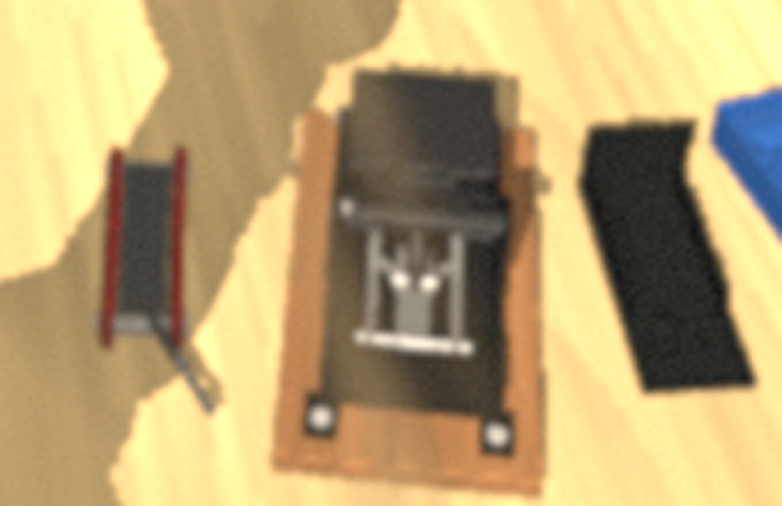

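```bash
python3 - <<'E'
from h import *
t=np.load('top0.npy',allow_pickle=True).item(); s=np.load('side0.npy',allow_pickle=True).item()
B=[onz(t,*p,.012)[:2] for p in [(345.3,211.3),(353.2,180.5),(412,195.5),(404.1,226.4)]]
B=np.array(B);print('board',B.round(4).tolist(),B.mean(0).round(4),[np.linalg.norm(B[i]-B[i-1]).round(4) for i in range(4)])
d=(B[2]+B[3]-B[0]-B[1]);d/=np.linalg.norm(d);print('trap x',d,np.degrees(np.arctan2(d[1],d[0])))
# side view: board outline corners from mask hull
hsv=cv2.cvtColor(s['image'],cv2.COLOR_RGB2HSV)
# candidate axle from paddle rim (side crop px ->full): rim left(345,210) right (505,228)
f=lambda u,v:(u/4.6+235,v/4.6+270)
g=lambda u,v:(u/3.6+210,v/3.6+150)
for n,p,z in(('rimL',(345,208),.117),('rimR',(505,222),.117),('front step L',(345,172),.095),('jawfar L',(355,75),.058),('jawfar R',(495,80),.058),('bodynear L',(325,400),.02),('bodynear R',(505,410),.02),('boardnear L',(275,465),.012),('boardnear R',(540,490),.012)):
    X=onz(s,*f(*p),z)[:2]; r=X-B.mean(0); print(n,X.round(4),'along',(r@d).round(4),'across',(r@[-d[1],d[0]]).round(4))
for n,p,z in(('rear dark R top',(705,155),.117),('rear dark bot',(690,248),.117),('left jaw',(510,200),.045),('left jaw t',(530,125),.045)):
    X=onz(t,*g(*p),z)[:2]; r=X-B.mean(0); print(n,X.round(4),'along',(r@d).round(4),'across',(r@[-d[1],d[0]]).round(4))
# stick
S=[onz(t,*p,.028)[:2] for p in [(250.2,213.2),(265.3,177.9),(270.8,180.2),(255.6,215.6)]]
print('stick',np.round(S,4).tolist(),[onz(t,*g(*p),.028)[:2].round(4) for p in((207,99),(218,106))])
# full stick incl. shaded part
h=cv2.cvtColor(t['image'],cv2.COLOR_RGB2HSV)
for p in((252,218),(246,232),(242,238),(238,225),(262,195)): print(p,h[p[1],p[0]])
E
```

```text
board [[0.5366, -0.1079], [0.6403, -0.1387], [0.5858, -0.3297], [0.4831, -0.2965]] [ 0.5614 -0.2182] [np.float64(0.1961), np.float64(0.1082), np.float64(0.1986), np.float64(0.1079)]
trap x [-0.27382939 -0.96177828] -105.8922654165313
rimL [ 0.5107 -0.2672] along 0.061 across -0.0354
rimR [ 0.5707 -0.284 ] along 0.0607 across 0.0269
front step L [ 0.5213 -0.228 ] along 0.0204 across -0.0359
jawfar L [ 0.5503 -0.1352] along -0.0768 across -0.0335
jawfar R [ 0.6131 -0.1482] along -0.0815 across 0.0305
bodynear L [ 0.5048 -0.2818] along 0.0767 across -0.0371
bodynear R [ 0.5767 -0.2983] along 0.0729 across 0.0366
boardnear L [ 0.4795 -0.3038] along 0.1048 across -0.0554
boardnear R [ 0.5819 -0.3322] along 0.104 across 0.0509
rear dark R top [ 0.5685 -0.2837] along 0.0611 across 0.0247
rear dark bot [ 0.4875 -0.2653] along 0.0655 across -0.0582
left jaw [ 0.5481 -0.1249] along -0.0861 across -0.0384
left jaw t [ 0.6169 -0.1462] along -0.0844 across 0.0336
stick [[0.5324, 0.2017], [0.6499, 0.1516], [0.6417, 0.1336], [0.5242, 0.1843]] [array([0.6511, 0.1443]), array([0.6443, 0.1344])]
(252, 218) [ 16 158  84]
(246, 232) [ 16 162  82]
(242, 238) [ 15 165  79]
(238, 225) [ 18 132 110]
(262, 195) [ 15 169 121]
```

Candidates for the stick (top image, full-res pixels): brown plain stick (255,207) · red bar (258,287) · yellow bar (407,293) · hammer handle (257,286 left group) · screwdriver (229,195). I choose the brown one; the crop shows a plain brown bar there. The trap is at (380,208), with its mouth facing left in the top view (+y) and its handle on the right.

```bash
cat >> h.py <<'E'
AX=np.array([.5612,-.2192,0]); YT=-105.9
RT=Ro.from_euler('z',YT,degrees=True).as_matrix()
def W(x,y,z): return AX+RT@np.array([x,y,z])/1000
def toolR(tilt=0,yaw=YT+180):  # tilt deg: + = tool body leans to the mouth (about trap y)
    base=Ro.from_euler('xyz',[180,0,yaw],degrees=True)
    ax=RT@[0,1,0]; return Ro.from_rotvec(-np.radians(tilt)*ax)*base
def rel(p,R,p0=None,R0=None):
    o=sensors.get_obs()
    if p0 is None: p0=np.array(o['tool_pos'])
    if R0 is None: R0=Ro.from_euler('xyz',o['tool_rot'],degrees=True)
    return np.r_[R0.inv().apply(np.array(p)-p0)*1000,(R0.inv()*R).as_rotvec()].round(3)
E
python3 - <<'E'
from h import *
print(rel(W(38,0,235),toolR()), W(38,0,235))
E
```

```text
[ 4.60756e+02 -2.53919e+02 -5.02400e+00 -2.00000e-03 -1.00000e-03
 -1.01800e+00] [ 0.55078955 -0.25574617  0.235     ]
```

>>> {"api": "drive_tool", "payload": {
  "moves": [
    {"x":60,"y":-30,"z":-5,"rz":-0.15,"fingers":1},
    {"x":115,"y":-63,"z":-5,"rz":-0.3,"fingers":1},
    {"x":172,"y":-95,"z":-5,"rz":-0.45,"fingers":1},
    {"x":230,"y":-127,"z":-5,"rz":-0.6,"fingers":1},
    {"x":288,"y":-159,"z":-5,"rz":-0.75,"fingers":1},
    {"x":345,"y":-190,"z":-5,"rz":-0.9,"fingers":1},
    {"x":403,"y":-222,"z":-5,"rz":-1.018,"fingers":1},
    {"x":461,"y":-254,"z":-5,"rz":-1.018,"fingers":1},
    {"x":461,"y":-254,"z":-5,"rz":-1.018,"fingers":1},
    {"x":461,"y":-254,"z":-5,"rz":-1.018,"fingers":1},
    {"x":461,"y":-254,"z":-5,"rz":-1.018,"fingers":1}
  ]
}}

```text
invalid input at $.moves[0]: expected keys x, y, z, rx, ry, rz, fingers
```

```bash
python3 - <<'E'
from h import *
o=sensors.get_obs(); print(o['time_s'],o['tool_pos'],o['tool_rot'],o['force'],o['grip_width'],np.round(o['qpos'],1))
c=cam('wrist'); im=c['image'].copy()
for X in [(61,-30,115),(61,30,115),(23,-30,93),(23,30,93),(41,0,105)]:
    p=proj(c,W(*X)); print(X,p.round(1)); cv2.circle(im,tuple(int(v) for v in p.round()),2,(255,255,0),-1)
c['image']=np.clip(im*1.4,0,255).astype(np.uint8); save(c,'w1.png',s=1.4)
E
```

```text
0.1 [ 0.17621774 -0.62515532  0.22955598] [-1.79899838e+02  2.98435951e-03  1.57444707e+01] [-0.91613713  0.56147698  0.08229965] 0.08688432882763023 [75.1 18.4 -4.  83.2  1.3 78.5 -3.3]
(61, -30, 115) [-167.4 -515.1]
(61, 30, 115) [-147.6 -677.4]
(23, -30, 93) [-180.9 -492.4]
(23, 30, 93) [-164.1 -637.4]
(41, 0, 105) [-170.2 -582.3]
```

View pics/w1.png

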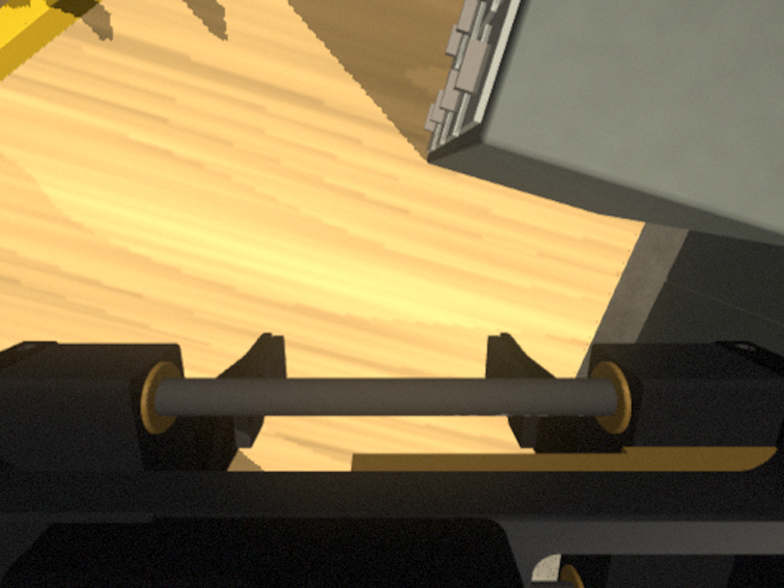

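```bash
python3 - <<'E'
from h import *
from scipy.interpolate import interp1d
P=[[.176,-.626,.23],[.265,-.42,.235],[.39,-.325,.235],W(38,0,235)]
Y=[15.75,43,58,74.1]
for a,y in zip(P,Y): print(rel(a,Ro.from_euler('xyz',[180,0,y],degrees=True)))
t=np.load('top0.npy',allow_pickle=True).item()
for z in(0,.15): print([onz(t,u/1.4,v/1.4,z).round(3) for u,v in((710,275),(722,403))])
E
```

```text
[-0.424  0.699 -0.321 -0.002  0.    -0.   ]
[ 1.41142e+02 -1.73423e+02 -5.06500e+00 -2.00000e-03 -0.00000e+00
 -4.76000e-01]
[ 2.87233e+02 -2.30934e+02 -4.98800e+00 -1.00000e-03 -0.00000e+00
 -7.37000e-01]
[ 4.60783e+02 -2.53952e+02 -4.96700e+00 -1.00000e-03 -1.00000e-03
 -1.01800e+00]
[array([ 0.58 , -0.648,  0.   ]), array([ 0.28 , -0.641,  0.   ])]
[array([ 0.544, -0.581,  0.15 ]), array([ 0.271, -0.575,  0.15 ])]
```

>>> {"api": "drive_tool", "payload": {
  "moves": [
    {"x":35,"y":-43,"z":-5,"rx":0,"ry":0,"rz":-0.12,"fingers":1},
    {"x":70,"y":-86,"z":-5,"rx":0,"ry":0,"rz":-0.24,"fingers":1},
    {"x":105,"y":-130,"z":-5,"rx":0,"ry":0,"rz":-0.36,"fingers":1},
    {"x":141,"y":-173,"z":-5,"rx":0,"ry":0,"rz":-0.48,"fingers":1},
    {"x":190,"y":-192,"z":-5,"rx":0,"ry":0,"rz":-0.56,"fingers":1},
    {"x":238,"y":-212,"z":-5,"rx":0,"ry":0,"rz":-0.65,"fingers":1},
    {"x":287,"y":-231,"z":-5,"rx":0,"ry":0,"rz":-0.74,"fingers":1},
    {"x":345,"y":-239,"z":-5,"rx":0,"ry":0,"rz":-0.83,"fingers":1},
    {"x":403,"y":-246,"z":-5,"rx":0,"ry":0,"rz":-0.92,"fingers":1},
    {"x":461,"y":-254,"z":-5,"rx":0,"ry":0,"rz":-1.018,"fingers":1},
    {"x":461,"y":-254,"z":-5,"rx":0,"ry":0,"rz":-1.018,"fingers":1},
    {"x":461,"y":-254,"z":-5,"rx":0,"ry":0,"rz":-1.018,"fingers":1},
    {"x":461,"y":-254,"z":-5,"rx":0,"ry":0,"rz":-1.018,"fingers":1}
  ]
}}

```text
time_s: 1.78
tool_pos: [0.5497, -0.2577, 0.2356]
tool_rot: [-180.0, 0.1, 73.9]
force: [-0.6, -0.6, 1.2]
grip_width: 0.0004
grasp_force: 0.0
```

```bash
python3 - <<'E'
from h import *
o=sensors.get_obs(); print(o['time_s'],o['tool_pos'],o['tool_rot'],o['force'],o['grip_width'],np.round(o['qpos'],1))
c=cam('wrist'); im=c['image'].copy()
for X in [(61,-30,115),(61,30,115),(23,-30,93),(23,30,93),(41,0,105),(-86,-33,58),(-86,33,58)]:
    p=proj(c,W(*X)); print(X,p.round(1)); cv2.circle(im,tuple(int(v) for v in p.round()),2,(255,255,0),-1)
c['image']=np.clip(im*1.4,0,255).astype(np.uint8); save(c,'w2.png',s=1.4)
p=o['tool_pos'];print('rel next',rel(W(38,0,135),toolR()))
E
```

```text
1.775 [ 0.54974168 -0.25766567  0.2355614 ] [-1.79970199e+02  7.45615518e-02  7.39018385e+01] [-0.61465129 -0.56619367  1.18135756] 0.0003741152329143307 [ 47.6  15.4 -30.1  88.3   7.9  78.5   0.6]
(61, -30, 115) [245.7 225.4]
(61, 30, 115) [305.7 225.2]
(23, -30, 93) [246.7 183.7]
(23, 30, 93) [304.5 183.6]
(41, 0, 105) [275.6 203.4]
(-86, -33, 58) [243.9  75.2]
(-86, 33, 58) [306.7  74.9]
rel next [ 2.20700e+00  4.02000e-01  1.00752e+02 -0.00000e+00  1.00000e-03
 -3.00000e-03]
```

View pics/w2.png

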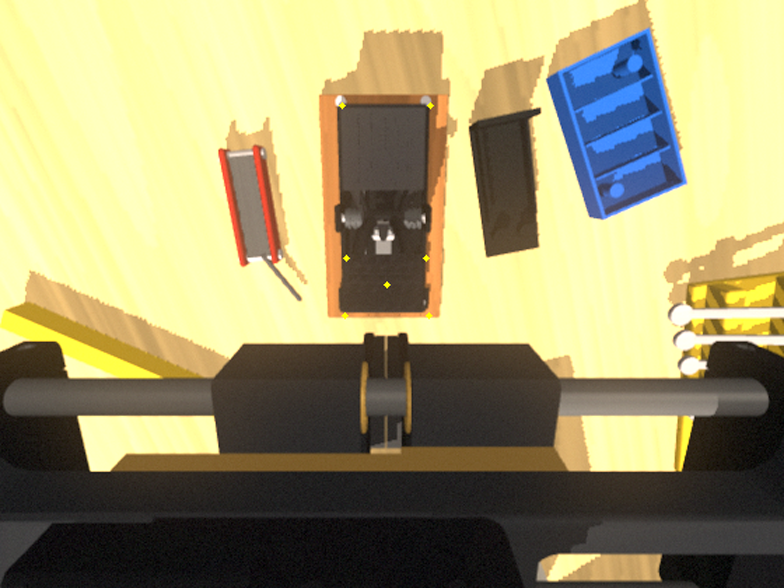

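```bash
cat >> h.py <<'E'
AX=AX-RT@[.0015,.0005,0]
def tcp(th,lift=0):
    a=np.radians(52.4)-th; P=np.array([66.4*np.cos(a),52+66.4*np.sin(a)])
    phi=np.radians(30)-th; tau=np.radians(-25*th/.96)
    n=np.array([-np.sin(phi),np.cos(phi)]); al=abs(phi-tau)
    C=P+n*(9.5*np.sin(al)+lift); zt=np.array([np.sin(tau),-np.cos(tau)])
    T=C-8*zt; return W(T[0],0,T[1]),toolR(np.degrees(tau))
E
python3 - <<'E'
from h import *
p0,R0=tcp(0,6)
print('pre',p0,rel(p0,R0))
for th in np.arange(0,.72,.08): print(round(th,2),rel(*tcp(th),p0,R0)[[0,1,2,4]])
E
```

```text
pre [ 0.55150351 -0.25141469  0.12191781] [ 6.58400e+00 -1.12000e-01  1.13829e+02 -0.00000e+00  1.00000e-03
 -3.00000e-03]
0.0 [-3.     0.     5.196  0.   ]
0.08 [-7.858  0.     8.759  0.036]
0.16 [-12.392   0.     12.705   0.073]
0.24 [-16.573  -0.     17.005   0.109]
0.32 [-20.37    0.     21.627   0.145]
0.4 [-23.758   0.     26.537   0.182]
0.48 [-26.714   0.     31.697   0.218]
0.56 [-29.221   0.     37.069   0.255]
0.64 [-31.26    0.     42.614   0.291]
```

>>> {"api": "drive_tool", "payload": {
  "moves": [
    {"x":4,"y":0,"z":50,"rx":0,"ry":0,"rz":-0.003,"fingers":1},
    {"x":6.6,"y":0,"z":95,"rx":0,"ry":0,"rz":-0.003,"fingers":1},
    {"x":6.6,"y":0,"z":110,"rx":0,"ry":0,"rz":-0.003,"fingers":1},
    {"x":6.6,"y":0,"z":113.8,"rx":0,"ry":0,"rz":-0.003,"fingers":1},
    {"x":6.6,"y":0,"z":113.8,"rx":0,"ry":0,"rz":-0.003,"fingers":1},
    {"x":6.6,"y":0,"z":113.8,"rx":0,"ry":0,"rz":-0.003,"fingers":1}
  ]
}}

```text
time_s: 2.58
tool_pos: [0.554, -0.2503, 0.1236]
tool_rot: [179.8, 0.0, 74.2]
force: [0.5, -0.8, 0.2]
grip_width: 0.0004
grasp_force: 0.0
```

```bash
python3 - <<'E'
from h import *
p0,R0=tcp(0,6)
o=sensors.get_obs();print(o['force'],o['tool_pos'],rel(p0,R0))
E
```

```text
[ 0.47430302 -0.7829276   0.18184817] [ 0.5539916  -0.25031769  0.12360817] [-1.731e+00 -2.101e+00  1.686e+00  3.000e-03  1.000e-03  2.000e-03]
```

>>> {"api": "drive_tool", "payload": {
  "moves": [
    {"x":-2,"y":-2,"z":2,"rx":0,"ry":0,"rz":0,"fingers":1},
    {"x":-4.7,"y":-2,"z":6.9,"rx":0,"ry":0,"rz":0,"fingers":1},
    {"x":-7.2,"y":-2,"z":8.6,"rx":0,"ry":0.018,"rz":0,"fingers":1},
    {"x":-9.6,"y":-2,"z":10.5,"rx":0,"ry":0.036,"rz":0,"fingers":1},
    {"x":-11.9,"y":-2,"z":12.4,"rx":0,"ry":0.055,"rz":0,"fingers":1},
    {"x":-14.1,"y":-2,"z":14.4,"rx":0,"ry":0.073,"rz":0,"fingers":1},
    {"x":-14.1,"y":-2,"z":14.4,"rx":0,"ry":0.073,"rz":0,"fingers":1}
  ]
}}

```text
time_s: 3.45
tool_pos: [0.5479, -0.2624, 0.1086]
tool_rot: [179.9, -4.3, 74.2]
force: [-1.0, 2.7, 8.0]
grip_width: 0.0004
grasp_force: 4.2
```

```bash
python3 - <<'E'
from h import *
o=sensors.get_obs();print(o['force'],RT.T@o['force'],o['tool_pos'],rel(*tcp(.16)))
p0,R0=tcp(.16)
for th in np.arange(.16,.81,.04): print(round(th,2),rel(*tcp(th),p0,R0)[[0,1,2,4]])
E
```

```text
[-1.01389204  2.68721076  8.00954738] [-2.30663653 -1.71128802  8.00954738] [ 0.54794461 -0.26236057  0.10855963] [-0.84   0.423 -0.717  0.001 -0.002  0.002]
0.16 [0. 0. 0. 0.]
0.2 [-2.284 -0.     1.947  0.018]
0.24 [-4.482 -0.     3.985  0.036]
0.28 [-6.59   0.     6.11   0.055]
0.32 [-8.604 -0.     8.319  0.073]
0.36 [-10.522   0.     10.607   0.091]
0.4 [-12.34   -0.     12.969   0.109]
0.44 [-14.055  -0.     15.402   0.127]
0.48 [-15.664  -0.     17.901   0.145]
0.52 [-17.164  -0.     20.461   0.164]
0.56 [-18.554   0.     23.077   0.182]
0.6 [-19.83   -0.     25.744   0.2  ]
0.64 [-20.991  -0.     28.459   0.218]
0.68 [-22.035  -0.     31.214   0.236]
0.72 [-22.961  -0.     34.006   0.255]
0.76 [-23.767  -0.     36.829   0.273]
0.8 [-24.452  -0.     39.678   0.291]
```

>>> {"api": "drive_tool", "payload": {
  "moves": [
    {"x":-2.3,"y":0,"z":1.9,"rx":0,"ry":0.018,"rz":0,"fingers":1},
    {"x":-4.5,"y":0,"z":4,"rx":0,"ry":0.036,"rz":0,"fingers":1},
    {"x":-6.6,"y":0,"z":6.1,"rx":0,"ry":0.055,"rz":0,"fingers":1},
    {"x":-8.6,"y":0,"z":8.3,"rx":0,"ry":0.073,"rz":0,"fingers":1},
    {"x":-10.5,"y":0,"z":10.6,"rx":0,"ry":0.091,"rz":0,"fingers":1},
    {"x":-12.3,"y":0,"z":13,"rx":0,"ry":0.109,"rz":0,"fingers":1},
    {"x":-14.1,"y":0,"z":15.4,"rx":0,"ry":0.127,"rz":0,"fingers":1},
    {"x":-15.7,"y":0,"z":17.9,"rx":0,"ry":0.145,"rz":0,"fingers":1},
    {"x":-17.2,"y":0,"z":20.5,"rx":0,"ry":0.164,"rz":0,"fingers":1},
    {"x":-18.6,"y":0,"z":23.1,"rx":0,"ry":0.182,"rz":0,"fingers":1},
    {"x":-19.8,"y":0,"z":25.7,"rx":0,"ry":0.2,"rz":0,"fingers":1},
    {"x":-21,"y":0,"z":28.5,"rx":0,"ry":0.218,"rz":0,"fingers":1},
    {"x":-22,"y":0,"z":31.2,"rx":0,"ry":0.236,"rz":0,"fingers":1},
    {"x":-23,"y":0,"z":34,"rx":0,"ry":0.255,"rz":0,"fingers":1},
    {"x":-23,"y":0,"z":34,"rx":0,"ry":0.255,"rz":0,"fingers":1}
  ]
}}

```text
time_s: 5.32
tool_pos: [0.5425, -0.2814, 0.0734]
tool_rot: [180.0, -18.9, 74.3]
force: [-1.8, 3.1, 9.0]
grip_width: 0.0009
grasp_force: 4.4
```

```bash
python3 - <<'E'
from h import *
o=sensors.get_obs();print(o['time_s'],RT.T@o['force'],rel(*tcp(.72)))
p0,R0=tcp(.72)
for th in np.arange(.72,1.13,.02): print(round(th,2),rel(*tcp(th),p0,R0)[[0,1,2,4]])
c=cam('side'); save(c,'s2.png',(290,260,370,380),5)
E
```

```text
5.325 [-2.47102815 -2.58033498  9.00160229] [-1.384  0.406 -0.748 -0.    -0.003  0.003]
0.72 [0. 0. 0. 0.]
0.74 [-0.759 -0.     1.257  0.009]
0.76 [-1.491 -0.     2.529  0.018]
0.78 [-2.195 -0.     3.815  0.027]
0.8 [-2.871 -0.     5.114  0.036]
0.82 [-3.519  0.     6.426  0.045]
0.84 [-4.139 -0.     7.749  0.055]
0.86 [-4.73   0.     9.084  0.064]
0.88 [-5.293 -0.    10.43   0.073]
0.9 [-5.826 -0.    11.786  0.082]
0.92 [-6.33   0.    13.152  0.091]
0.94 [-6.805  0.    14.526  0.1  ]
0.96 [-7.25   0.    15.907  0.109]
0.98 [-7.692 -0.    17.092  0.118]
1.0 [-8.113 -0.    18.285  0.127]
1.02 [-8.511  0.    19.486  0.136]
1.04 [-8.888  0.    20.693  0.145]
1.06 [-9.243  0.    21.908  0.155]
1.08 [-9.575  0.    23.13   0.164]
1.1 [-9.885 -0.    24.357  0.173]
1.12 [-10.173  -0.     25.591   0.182]
```

View pics/s2.png

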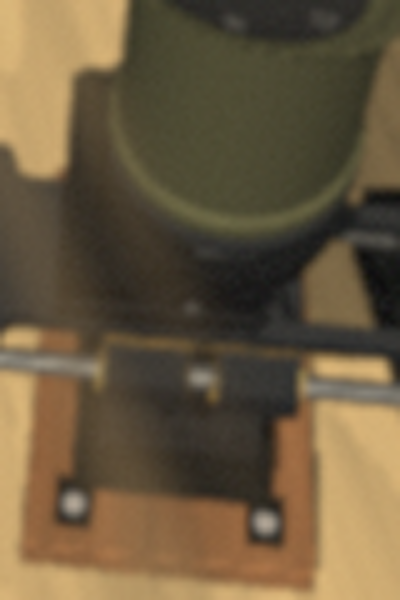

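>>> {"api": "drive_tool", "payload": {
  "moves": [
    {"x":-0.8,"y":0,"z":1.3,"rx":0,"ry":0.009,"rz":0,"fingers":1},
    {"x":-1.5,"y":0,"z":2.5,"rx":0,"ry":0.018,"rz":0,"fingers":1},
    {"x":-2.2,"y":0,"z":3.8,"rx":0,"ry":0.027,"rz":0,"fingers":1},
    {"x":-2.9,"y":0,"z":5.1,"rx":0,"ry":0.036,"rz":0,"fingers":1},
    {"x":-2.9,"y":0,"z":5.1,"rx":0,"ry":0.036,"rz":0,"fingers":1}
  ]
}}

```text
time_s: 6.0
tool_pos: [0.5423, -0.2824, 0.0679]
tool_rot: [180.0, -21.0, 74.3]
force: [-0.8, 2.5, 10.3]
grip_width: 0.0007
grasp_force: 4.6
```

```bash
python3 - <<'E'
from h import *
o=sensors.get_obs();print(o['time_s'],RT.T@o['force'],rel(*tcp(.8)))
for th in np.arange(.76,1.1,.04): print(round(th,2),[rel(*tcp(th+d),*tcp(th))[[0,2,4]].tolist() for d in (.02,.04,.06)])
E
```

```text
6.0 [-2.19798304 -1.49750907 10.34652098] [-1.481  0.389 -0.547 -0.    -0.003  0.003]
0.76 [[-0.727, 1.273, 0.009], [-1.427, 2.559, 0.018], [-2.099, 3.859, 0.027]]
0.8 [[-0.695, 1.287, 0.009], [-1.363, 2.587, 0.018], [-2.002, 3.9, 0.027]]
0.84 [[-0.663, 1.301, 0.009], [-1.298, 2.614, 0.018], [-1.904, 3.939, 0.027]]
0.88 [[-0.63, 1.314, 0.009], [-1.232, 2.639, 0.018], [-1.806, 3.975, 0.027]]
0.92 [[-0.597, 1.326, 0.009], [-1.166, 2.661, 0.018], [-1.714, 3.801, 0.027]]
0.96 [[-0.568, 1.13, 0.009], [-1.116, 2.269, 0.018], [-1.643, 3.419, 0.027]]
1.0 [[-0.548, 1.14, 0.009], [-1.075, 2.291, 0.018], [-1.581, 3.451, 0.027]]
1.04 [[-0.527, 1.151, 0.009], [-1.033, 2.311, 0.018], [-1.518, 3.481, 0.027]]
1.08 [[-0.506, 1.161, 0.009], [-0.991, 2.331, 0.018], [-1.454, 3.51, 0.027]]
```

>>> {"api": "drive_tool", "payload": {
  "moves": [
    {"x":-0.7,"y":0,"z":1.3,"rx":0,"ry":0.009,"rz":0,"fingers":1},
    {"x":-0.7,"y":0,"z":1.3,"rx":0,"ry":0.009,"rz":0,"fingers":1},
    {"x":-0.7,"y":0,"z":1.3,"rx":0,"ry":0.009,"rz":0,"fingers":1}
  ]
}}

```text
time_s: 6.38
tool_pos: [0.5422, -0.2826, 0.0666]
tool_rot: [179.9, -21.5, 74.3]
force: [-2.2, 1.6, 9.3]
grip_width: 0.0004
grasp_force: 4.6
```

>>> {"api": "drive_tool", "payload": {
  "moves": [
    {"x":1.4,"y":0,"z":-2.6,"rx":0,"ry":-0.018,"rz":0,"fingers":1},
    {"x":1.4,"y":0,"z":-2.6,"rx":0,"ry":-0.018,"rz":0,"fingers":1}
  ]
}}

```text
time_s: 6.62
tool_pos: [0.5423, -0.2826, 0.0696]
tool_rot: [179.9, -20.4, 74.3]
force: [-1.4, 0.9, 10.1]
grip_width: 0.0002
grasp_force: 4.6
```

>>> {"api": "drive_tool", "payload": {
  "moves": [
    {"x":-1.4,"y":0,"z":2.6,"rx":0,"ry":0.018,"rz":0,"fingers":1},
    {"x":-2,"y":0,"z":3.9,"rx":0,"ry":0.027,"rz":0,"fingers":1},
    {"x":-2,"y":0,"z":3.9,"rx":0,"ry":0.027,"rz":0,"fingers":1},
    {"x":-2,"y":0,"z":3.9,"rx":0,"ry":0.027,"rz":0,"fingers":1}
  ]
}}

```text
time_s: 7.12
tool_pos: [0.5421, -0.2831, 0.0651]
tool_rot: [179.9, -22.0, 74.3]
force: [-2.0, 2.0, 9.9]
grip_width: 0.0003
grasp_force: 4.6
```

>>> {"api": "drive_tool", "payload": {
  "moves": [
    {"x":1.4,"y":0,"z":-2.6,"rx":0,"ry":-0.018,"rz":0,"fingers":1},
    {"x":1.4,"y":0,"z":-2.6,"rx":0,"ry":-0.018,"rz":0,"fingers":1}
  ]
}}

```text
time_s: 7.38
tool_pos: [0.5421, -0.2831, 0.0682]
tool_rot: [179.9, -20.9, 74.3]
force: [-2.1, 1.3, 9.7]
grip_width: 0.0004
grasp_force: 4.7
```

>>> {"api": "drive_tool", "payload": {
  "moves": [
    {"x":-1.4,"y":0,"z":2.6,"rx":0,"ry":0.018,"rz":0,"fingers":1},
    {"x":-2,"y":0,"z":3.9,"rx":0,"ry":0.027,"rz":0,"fingers":1},
    {"x":-2,"y":0,"z":3.9,"rx":0,"ry":0.027,"rz":0,"fingers":1},
    {"x":-2,"y":0,"z":3.9,"rx":0,"ry":0.027,"rz":0,"fingers":1}
  ]
}}

```text
time_s: 7.88
tool_pos: [0.542, -0.2836, 0.0636]
tool_rot: [179.9, -22.5, 74.3]
force: [-2.3, 0.3, 9.7]
grip_width: 0.0005
grasp_force: 4.7
```

>>> {"api": "drive_tool", "payload": {
  "moves": [
    {"x":1.3,"y":0,"z":-2.6,"rx":0,"ry":-0.018,"rz":0,"fingers":1},
    {"x":1.3,"y":0,"z":-2.6,"rx":0,"ry":-0.018,"rz":0,"fingers":1}
  ]
}}

```text
time_s: 8.12
tool_pos: [0.542, -0.2836, 0.0667]
tool_rot: [179.9, -21.4, 74.3]
force: [-2.8, 0.2, 10.0]
grip_width: 0.0004
grasp_force: 4.8
```

>>> {"api": "drive_tool", "payload": {
  "moves": [
    {"x":-1.3,"y":0,"z":2.6,"rx":0,"ry":0.018,"rz":0,"fingers":1},
    {"x":-1.9,"y":0,"z":3.9,"rx":0,"ry":0.027,"rz":0,"fingers":1},
    {"x":-1.9,"y":0,"z":3.9,"rx":0,"ry":0.027,"rz":0,"fingers":1},
    {"x":-1.9,"y":0,"z":3.9,"rx":0,"ry":0.027,"rz":0,"fingers":1}
  ]
}}

```text
time_s: 8.62
tool_pos: [0.5419, -0.284, 0.0622]
tool_rot: [179.9, -23.0, 74.3]
force: [-2.2, 0.7, 10.4]
grip_width: 0.0005
grasp_force: 4.7
```

>>> {"api": "drive_tool", "payload": {
  "moves": [
    {"x":1.3,"y":0,"z":-2.6,"rx":0,"ry":-0.018,"rz":0,"fingers":1},
    {"x":1.3,"y":0,"z":-2.6,"rx":0,"ry":-0.018,"rz":0,"fingers":1}
  ]
}}

```text
time_s: 8.88
tool_pos: [0.5419, -0.2839, 0.0653]
tool_rot: [179.9, -21.9, 74.3]
force: [-2.5, 0.8, 10.2]
grip_width: 0.0006
grasp_force: 4.8
```

>>> {"api": "drive_tool", "payload": {
  "moves": [
    {"x":-1.3,"y":0,"z":2.6,"rx":0,"ry":0.018,"rz":0,"fingers":1},
    {"x":-1.9,"y":0,"z":3.9,"rx":0,"ry":0.027,"rz":0,"fingers":1},
    {"x":-1.9,"y":0,"z":3.9,"rx":0,"ry":0.027,"rz":0,"fingers":1},
    {"x":-1.9,"y":0,"z":3.9,"rx":0,"ry":0.027,"rz":0,"fingers":1}
  ]
}}

```text
time_s: 9.38
tool_pos: [0.5418, -0.2842, 0.0607]
tool_rot: [179.9, -23.5, 74.3]
force: [-2.2, 0.5, 10.0]
grip_width: 0.0004
grasp_force: 4.7
```

>>> {"api": "drive_tool", "payload": {
  "moves": [
    {"x":1.3,"y":0,"z":-2.6,"rx":0,"ry":-0.018,"rz":0,"fingers":1},
    {"x":1.3,"y":0,"z":-2.6,"rx":0,"ry":-0.018,"rz":0,"fingers":1}
  ]
}}

```text
time_s: 9.62
tool_pos: [0.5418, -0.2844, 0.0638]
tool_rot: [179.9, -22.4, 74.3]
force: [-2.7, 0.5, 9.0]
grip_width: 0.0005
grasp_force: 4.8
```

>>> {"api": "drive_tool", "payload": {
  "moves": [
    {"x":-1.2,"y":0,"z":2.6,"rx":0,"ry":0.018,"rz":0,"fingers":1},
    {"x":-1.8,"y":0,"z":3.9,"rx":0,"ry":0.027,"rz":0,"fingers":1},
    {"x":-1.8,"y":0,"z":3.9,"rx":0,"ry":0.027,"rz":0,"fingers":1},
    {"x":-1.8,"y":0,"z":3.9,"rx":0,"ry":0.027,"rz":0,"fingers":1}
  ]
}}

```text
time_s: 10.12
tool_pos: [0.5417, -0.2846, 0.0593]
tool_rot: [179.9, -24.0, 74.3]
force: [-2.0, 0.3, 9.4]
grip_width: 0.0002
grasp_force: 4.7
```

>>> {"api": "drive_tool", "payload": {
  "moves": [
    {"x":1.2,"y":0,"z":-2.6,"rx":0,"ry":-0.018,"rz":0,"fingers":1},
    {"x":1.2,"y":0,"z":-2.6,"rx":0,"ry":-0.018,"rz":0,"fingers":1}
  ]
}}

```text
time_s: 10.38
tool_pos: [0.5417, -0.2847, 0.0624]
tool_rot: [179.9, -22.9, 74.3]
force: [-3.2, -0.9, 8.8]
grip_width: 0.0005
grasp_force: 4.8
```

>>> {"api": "drive_tool", "payload": {
  "moves": [
    {"x":-1.2,"y":0,"z":2.6,"rx":0,"ry":0.018,"rz":0,"fingers":1},
    {"x":-1.8,"y":0,"z":3.8,"rx":0,"ry":0.027,"rz":0,"fingers":1},
    {"x":-1.8,"y":0,"z":3.8,"rx":0,"ry":0.027,"rz":0,"fingers":1},
    {"x":-1.8,"y":0,"z":3.8,"rx":0,"ry":0.027,"rz":0,"fingers":1}
  ]
}}

```text
time_s: 10.88
tool_pos: [0.5417, -0.2849, 0.058]
tool_rot: [179.9, -24.5, 74.3]
force: [-2.8, 0.5, 9.6]
grip_width: 0.0004
grasp_force: 4.7
```

>>> {"api": "drive_tool", "payload": {
  "moves": [
    {"x":1.2,"y":0,"z":-2.6,"rx":0,"ry":-0.018,"rz":0,"fingers":1},
    {"x":1.2,"y":0,"z":-2.6,"rx":0,"ry":-0.018,"rz":0,"fingers":1}
  ]
}}

```text
time_s: 11.12
tool_pos: [0.5416, -0.285, 0.061]
tool_rot: [179.9, -23.4, 74.3]
force: [-2.7, -0.5, 10.2]
grip_width: 0.0003
grasp_force: 5.0
```

>>> {"api": "drive_tool", "payload": {
  "moves": [
    {"x":-1.2,"y":0,"z":2.6,"rx":0,"ry":0.018,"rz":0,"fingers":1},
    {"x":-1.7,"y":0,"z":3.8,"rx":0,"ry":0.027,"rz":0,"fingers":1},
    {"x":-1.7,"y":0,"z":3.8,"rx":0,"ry":0.027,"rz":0,"fingers":1},
    {"x":-1.7,"y":0,"z":3.8,"rx":0,"ry":0.027,"rz":0,"fingers":1}
  ]
}}

```text
time_s: 11.62
tool_pos: [0.5416, -0.2851, 0.0566]
tool_rot: [179.9, -25.0, 74.2]
force: [-2.3, -0.7, 9.7]
grip_width: 0.0005
grasp_force: 4.8
```

>>> {"api": "drive_tool", "payload": {
  "moves": [
    {"x":1.2,"y":0,"z":-2.6,"rx":0,"ry":-0.018,"rz":0,"fingers":1},
    {"x":1.2,"y":0,"z":-2.6,"rx":0,"ry":-0.018,"rz":0,"fingers":1}
  ]
}}

```text
time_s: 11.88
tool_pos: [0.5416, -0.2851, 0.0587]
tool_rot: [179.9, -23.9, 74.3]
force: [0.6, -1.6, 6.0]
grip_width: 0.0007
grasp_force: 2.7
```

>>> {"api": "drive_tool", "payload": {
  "moves": [
    {"x":0,"y":0,"z":0,"rx":0,"ry":0,"rz":0,"fingers":1},
    {"x":0,"y":0,"z":0,"rx":0,"ry":0,"rz":0,"fingers":1}
  ]
}}

```text
time_s: 12.12
tool_pos: [0.5416, -0.2851, 0.0583]
tool_rot: [179.9, -24.0, 74.2]
force: [-0.9, -0.8, 6.7]
grip_width: 0.0006
grasp_force: 2.9
```

>>> {"api": "drive_tool", "payload": {
  "moves": [
    {"x":0.6,"y":0,"z":-1.3,"rx":0,"ry":-0.009,"rz":0,"fingers":1},
    {"x":0.6,"y":0,"z":-1.3,"rx":0,"ry":-0.009,"rz":0,"fingers":1},
    {"x":0.6,"y":0,"z":-1.3,"rx":0,"ry":-0.009,"rz":0,"fingers":1}
  ]
}}

```text
time_s: 12.5
tool_pos: [0.5415, -0.285, 0.0592]
tool_rot: [179.9, -23.4, 74.2]
force: [1.6, -1.9, 3.5]
grip_width: 0.0005
grasp_force: 1.8
```

>>> {"api": "drive_tool", "payload": {
  "moves": [
    {"x":0.6,"y":0,"z":-1.3,"rx":0,"ry":-0.009,"rz":0,"fingers":1},
    {"x":0.6,"y":0,"z":-1.3,"rx":0,"ry":-0.009,"rz":0,"fingers":1},
    {"x":0.6,"y":0,"z":-1.3,"rx":0,"ry":-0.009,"rz":0,"fingers":1}
  ]
}}

```text
time_s: 12.88
tool_pos: [0.5412, -0.2851, 0.0618]
tool_rot: [180.0, -22.9, 74.2]
force: [-1.2, -2.6, 9.6]
grip_width: 0.0007
grasp_force: 4.9
```

>>> {"api": "drive_tool", "payload": {
  "moves": [
    {"x":-1.2,"y":0,"z":2.6,"rx":0,"ry":0.018,"rz":0,"fingers":1},
    {"x":-2.3,"y":0,"z":5.1,"rx":0,"ry":0.036,"rz":0,"fingers":1},
    {"x":-2.6,"y":0,"z":5.8,"rx":0,"ry":0.041,"rz":0,"fingers":1},
    {"x":-2.6,"y":0,"z":5.8,"rx":0,"ry":0.041,"rz":0,"fingers":1},
    {"x":-2.6,"y":0,"z":5.8,"rx":0,"ry":0.041,"rz":0,"fingers":1}
  ]
}}

```text
time_s: 13.5
tool_pos: [0.5411, -0.2853, 0.0557]
tool_rot: [180.0, -25.2, 74.2]
force: [-1.8, -2.1, 10.1]
grip_width: 0.0004
grasp_force: 5.4
```

```bash
python3 - <<'E'
from h import *
o=sensors.get_obs();print(o['time_s'],RT.T@o['force'],[rel(*tcp(a)).tolist() for a in(.96,.98)])
c=cam('top'); a=cv2.resize(c['image'][165:245,330:430],None,fx=6,fy=6,interpolation=cv2.INTER_CUBIC)
cv2.imwrite('pics/t2.png',np.clip(a[:,:,::-1]*1.6,0,255).astype(np.uint8))
E
```

```text
13.5 [ 2.50348235 -1.13893307 10.14241985] [[0.975, 0.691, -0.164, -0.0, -0.004, 0.002], [0.402, 0.69, 0.963, -0.0, 0.005, 0.002]]
```

View pics/t2.png

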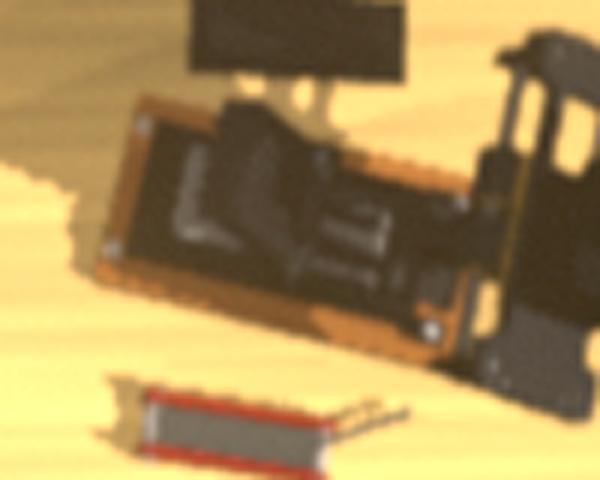

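>>> {"api": "drive_tool", "payload": {
  "moves": [
    {"x":0.5,"y":0,"z":-1.3,"rx":0,"ry":-0.009,"rz":0,"fingers":1},
    {"x":0.5,"y":0,"z":-1.3,"rx":0,"ry":-0.009,"rz":0,"fingers":1},
    {"x":0.5,"y":0,"z":-1.3,"rx":0,"ry":-0.009,"rz":0,"fingers":1}
  ]
}}

```text
time_s: 13.92
tool_pos: [0.5411, -0.2852, 0.0564]
tool_rot: [180.0, -24.7, 74.2]
force: [-1.1, -2.0, 7.8]
grip_width: 0.0008
grasp_force: 3.7
```

>>> {"api": "drive_tool", "payload": {
  "moves": [
    {"x":0.5,"y":0,"z":-1.3,"rx":0,"ry":-0.009,"rz":0,"fingers":1},
    {"x":0.5,"y":0,"z":-1.3,"rx":0,"ry":-0.009,"rz":0,"fingers":1},
    {"x":0.5,"y":0,"z":-1.3,"rx":0,"ry":-0.009,"rz":0,"fingers":1}
  ]
}}

```text
time_s: 14.3
tool_pos: [0.5411, -0.285, 0.057]
tool_rot: [180.0, -24.2, 74.2]
force: [0.7, -2.4, 4.0]
grip_width: 0.0
grasp_force: 2.3
```

>>> {"api": "drive_tool", "payload": {
  "moves": [
    {"x":0.3,"y":0,"z":-0.7,"rx":0,"ry":-0.005,"rz":0,"fingers":1},
    {"x":0.3,"y":0,"z":-0.7,"rx":0,"ry":-0.005,"rz":0,"fingers":1},
    {"x":0.3,"y":0,"z":-0.7,"rx":0,"ry":-0.005,"rz":0,"fingers":1}
  ]
}}

```text
time_s: 14.68
tool_pos: [0.5407, -0.2847, 0.0575]
tool_rot: [-180.0, -23.9, 74.2]
force: [0.5, -2.3, 3.0]
grip_width: 0.0006
grasp_force: 1.3
```

>>> {"api": "drive_tool", "payload": {
  "moves": [
    {"x":0.3,"y":0,"z":-0.7,"rx":0,"ry":-0.005,"rz":0,"fingers":1},
    {"x":0.3,"y":0,"z":-0.7,"rx":0,"ry":-0.005,"rz":0,"fingers":1},
    {"x":0.3,"y":0,"z":-0.7,"rx":0,"ry":-0.005,"rz":0,"fingers":1}
  ]
}}

```text
time_s: 15.05
tool_pos: [0.5406, -0.284, 0.0581]
tool_rot: [-179.9, -23.7, 74.3]
force: [0.7, -1.0, -0.2]
grip_width: 0.0005
grasp_force: 0.0
```

>>> {"api": "drive_tool", "payload": {
  "moves": [
    {"x":0,"y":0,"z":-3,"rx":0,"ry":0,"rz":0,"fingers":1},
    {"x":0,"y":0,"z":-10,"rx":0,"ry":0,"rz":0,"fingers":1},
    {"x":0,"y":0,"z":-40,"rx":0,"ry":0,"rz":0,"fingers":1},
    {"x":0,"y":0,"z":-90,"rx":0,"ry":0,"rz":0,"fingers":1},
    {"x":0,"y":0,"z":-130,"rx":0,"ry":0,"rz":0,"fingers":1},
    {"x":0,"y":0,"z":-130,"rx":0,"ry":-0.18,"rz":0,"fingers":1},
    {"x":0,"y":0,"z":-130,"rx":0,"ry":-0.36,"rz":0,"fingers":1},
    {"x":0,"y":0,"z":-130,"rx":0,"ry":-0.41,"rz":0,"fingers":1},
    {"x":0,"y":0,"z":-130,"rx":0,"ry":-0.41,"rz":0,"fingers":1}
  ]
}}

```text
time_s: 16.18
tool_pos: [0.5277, -0.3332, 0.1786]
tool_rot: [179.9, -0.2, 74.4]
force: [-0.6, -0.1, -0.4]
grip_width: 0.0004
grasp_force: 0.0
```

```bash
python3 - <<'E'
from h import *
o=sensors.get_obs();print(o['time_s'],o['tool_pos'],o['tool_rot'])
c=cam('wrist'); 
s=cam('side'); b=cv2.resize(s['image'][270:380,235:405],None,fx=3.2,fy=3.2,interpolation=cv2.INTER_CUBIC)
w=c['image'][:300]
W_=np.zeros((300+b.shape[0],560,3),np.uint8); W_[:300]=w; W_[300:,:b.shape[1]]=b
im=np.clip(W_[:,:,::-1]*1.5,0,255).astype(np.uint8); im=cv2.resize(im,None,fx=.9,fy=.9); print(im.shape); cv2.imwrite('pics/c3.png',im)
# full stick mask in top image
t=np.load('top0.npy',allow_pickle=True).item(); h=cv2.cvtColor(t['image'],cv2.COLOR_RGB2HSV)
m=cv2.inRange(h,(10,140,60),(17,255,140)); m[:, :235]=0; m[:,275:]=0; m[:170]=0; m[245:]=0
N,L,S,C=cv2.connectedComponentsWithStats(m); i=1+S[1:,4].argmax(); print(S[i])
r=cv2.minAreaRect(np.argwhere(L==i)[:,::-1].astype(np.float32)); bp=cv2.boxPoints(r); print(r)
Q=np.array([onz(t,*p,.028)[:2] for p in bp]);print(Q.round(4).tolist(),Q.mean(0).round(4),[np.linalg.norm(Q[k]-Q[k-1]).round(4) for k in range(4)])
E
```

```text
16.175 [ 0.52774382 -0.33315434  0.17858958] [ 1.79941366e+02 -1.66039403e-01  7.44307198e+01]
(587, 504, 3)
[240 178  31  63 462]
((255.3448486328125, 208.86209106445312), (7.615773677825928, 66.70368194580078), 23.198591232299805)
[[0.452, 0.2389], [0.654, 0.1525], [0.6433, 0.1297], [0.4419, 0.2166]] [0.5478 0.1844] [np.float64(0.0245), np.float64(0.2196), np.float64(0.0252), np.float64(0.2193)]
```

View pics/c3.png

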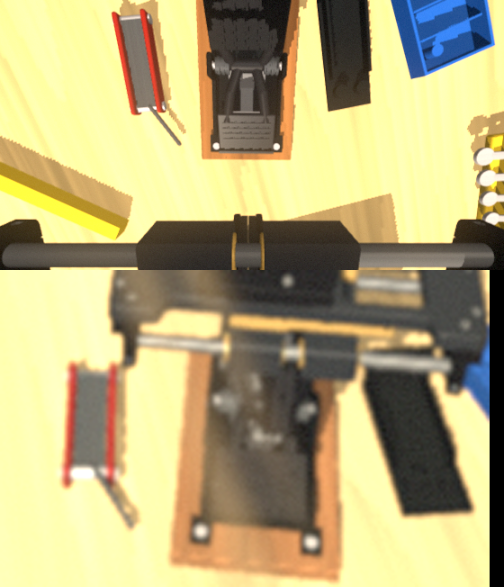

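```bash
cat >> h.py <<'E'
GS=np.array([.5393,.1900]); RS=Ro.from_euler('xyz',[180,0,156.8],degrees=True)
E
python3 - <<'E'
from h import *
o=sensors.get_obs(); p=np.array(o['tool_pos'])
print(rel(p+[0,0,.08],toolR()), rel([.5393,.19,.26],RS), rel([.5393,.19,.1],RS))
E
```

```text
[ 2.57e-01 -1.40e-02 -8.00e+01 -0.00e+00 -3.00e-03  1.00e-03] [ 5.09658e+02 -1.30951e+02 -8.06660e+01  2.00000e-03 -3.00000e-03
 -1.44200e+00] [ 5.09144e+02 -1.30923e+02  7.93330e+01  2.00000e-03 -3.00000e-03
 -1.44200e+00]
```

>>> {"api": "drive_tool", "payload": {
  "moves": [
    {"x":0,"y":0,"z":-50,"rx":0,"ry":0,"rz":0,"fingers":1},
    {"x":0,"y":0,"z":-80,"rx":0,"ry":0,"rz":-0.1,"fingers":1},
    {"x":50,"y":-13,"z":-81,"rx":0,"ry":0,"rz":-0.25,"fingers":1},
    {"x":105,"y":-27,"z":-81,"rx":0,"ry":0,"rz":-0.4,"fingers":1},
    {"x":160,"y":-41,"z":-81,"rx":0,"ry":0,"rz":-0.55,"fingers":0.5},
    {"x":218,"y":-56,"z":-81,"rx":0,"ry":0,"rz":-0.7,"fingers":0},
    {"x":276,"y":-71,"z":-81,"rx":0,"ry":0,"rz":-0.85,"fingers":-0.5},
    {"x":334,"y":-86,"z":-81,"rx":0,"ry":0,"rz":-1.0,"fingers":-0.5},
    {"x":392,"y":-101,"z":-81,"rx":0,"ry":0,"rz":-1.15,"fingers":-0.5},
    {"x":450,"y":-116,"z":-60,"rx":0,"ry":0,"rz":-1.3,"fingers":-0.5},
    {"x":509,"y":-131,"z":-20,"rx":0,"ry":0,"rz":-1.442,"fingers":-0.5},
    {"x":509,"y":-131,"z":40,"rx":0,"ry":0,"rz":-1.442,"fingers":-0.5},
    {"x":509,"y":-131,"z":79,"rx":0,"ry":0,"rz":-1.442,"fingers":-0.5},
    {"x":509,"y":-131,"z":79,"rx":0,"ry":0,"rz":-1.442,"fingers":-0.5},
    {"x":509,"y":-131,"z":79,"rx":0,"ry":0,"rz":-1.442,"fingers":-0.5},
    {"x":509,"y":-131,"z":79,"rx":0,"ry":0,"rz":-1.442,"fingers":-0.5}
  ]
}}

```text
time_s: 18.27
tool_pos: [0.5409, 0.1907, 0.1024]
tool_rot: [179.7, 0.2, 156.8]
force: [-0.1, 0.2, -0.2]
grip_width: 0.0651
grasp_force: 0.0
```

```bash
python3 - <<'E'
from h import *
o=sensors.get_obs();print(o['time_s'],o['tool_pos'],o['tool_rot'],o['grip_width'],rel([.5393,.19,.012],RS),np.round(o['qpos'],1))
c=cam('wrist');h=cv2.cvtColor(c['image'],cv2.COLOR_RGB2HSV)
m=cv2.inRange(h,(6,100,40),(17,255,200));m[225:]=0
N,L,S,C=cv2.connectedComponentsWithStats(m)
for i in range(1,N):
    if S[i,4]>200:
        r=cv2.minAreaRect(np.argwhere(L==i)[:,::-1].astype(np.float32));print(S[i],np.round(r[0],1),np.round(r[1],1),r[2])
a=np.array([-.92,.393]);q=np.array([.5485,.1861]);n=np.array([.393,.92])*.01
for d in(.0,.04,.08,.11): print(d,proj(c,[*(q+a*d+n),.028]).round(1),proj(c,[*(q+a*d-n),.028]).round(1))
# edges of stick per row
for v in (40,90,140,190):
    xs=np.where(m[v])[0]; print(v,(xs.min(),xs.max(),len(xs)) if len(xs) else None)
E
```

```text
18.275 [0.54086439 0.19069994 0.10241926] [1.79703153e+02 1.54073672e-01 1.56775444e+02] 0.06512148081463762 [ 1.4050e+00 -1.7290e+00  9.0408e+01  5.0000e-03  3.0000e-03 -0.0000e+00] [ 22.6  23.1 -53.5 101.8  20.3  65.1  29.4]
[ 259   85   29  140 3657] [273.4 154.5] [139.4  27.6] 88.93909454345703
[376 126  18  44 275] [384.5 147.5] [43. 17.] 90.0
0.0 [285.5 229.8] [261.6 229.9]
0.04 [286.  182.6] [260.9 182.7]
0.08 [286.4 130.7] [260.1 130.7]
0.11 [286.8  88.3] [259.5  88.3]
40 None
90 (np.int64(259), np.int64(285), 27)
140 (np.int64(260), np.int64(391), 40)
190 (np.int64(261), np.int64(392), 33)
```

>>> {"api": "drive_tool", "payload": {
  "force": 50,
  "moves": [
    {"x":1.4,"y":-1.7,"z":40,"rx":0,"ry":0,"rz":0,"fingers":-0.5},
    {"x":1.4,"y":-1.7,"z":80,"rx":0,"ry":0,"rz":0,"fingers":-0.5},
    {"x":1.4,"y":-1.7,"z":90,"rx":0.004,"ry":0.003,"rz":0,"fingers":-0.5},
    {"x":1.4,"y":-1.7,"z":90,"rx":0.004,"ry":0.003,"rz":0,"fingers":-0.5},
    {"x":1.4,"y":-1.7,"z":90,"rx":0.004,"ry":0.003,"rz":0,"fingers":1},
    {"x":1.4,"y":-1.7,"z":90,"rx":0.004,"ry":0.003,"rz":0,"fingers":1},
    {"x":1.4,"y":-1.7,"z":90,"rx":0.004,"ry":0.003,"rz":0,"fingers":1},
    {"x":1.4,"y":-1.7,"z":90,"rx":0.004,"ry":0.003,"rz":0,"fingers":1},
    {"x":1.4,"y":-1.7,"z":90,"rx":0.004,"ry":0.003,"rz":0,"fingers":1},
    {"x":1.4,"y":-1.7,"z":90,"rx":0.004,"ry":0.003,"rz":0,"fingers":1}
  ]
}}

```text
time_s: 19.58
tool_pos: [0.5371, 0.19, 0.0101]
tool_rot: [-179.9, -0.2, 156.9]
force: [0.1, -0.1, 0.8]
grip_width: 0.0199
grasp_force: 50.0
```

```bash
cat >> h.py <<'E'
# stick: tip 120 mm along -tool x from TCP, underside UB mm along tool z
def stick(xt,zt,tilt=8,D=120,UB=12,y=0):
    R=toolR(tilt); t=R.apply([-1,0,0]); z=R.apply([0,0,1])
    return W(xt,y,zt)-t*D/1000-z*UB/1000, R
E
python3 - <<'E'
from h import *
o=sensors.get_obs();print(o['time_s'],o['tool_pos'],o['tool_rot'],o['grip_width'],o['grasp_force'])
R=toolR(8);print('tip dir in trap',RT.T@R.apply([-1,0,0]))
for a in [(-115,80),(-115,56),(-48,56)]:
  for tl in (8,-8):
    p,R=stick(*a,tilt=tl); print(a,tl,p.round(4),rel(p,R))
E
```

```text
19.575 [0.53713993 0.19002528 0.01006183] [-179.94024388   -0.19467326  156.86956675] 0.019937775226839524 50.00004085712135
tip dir in trap [ 9.90268069e-01 -1.11022302e-16  1.39173101e-01]
(-115, 80) 8 [0.6256 0.0089 0.0752] [-1.52333e+02 -1.31891e+02 -6.55010e+01  9.80000e-02 -1.16000e-01
  1.44200e+00]
(-115, 80) -8 [0.6247 0.0057 0.1086] [-1.5264e+02 -1.3524e+02 -9.8900e+01 -1.0400e-01  1.1200e-01  1.4420e+00]
(-115, 56) 8 [0.6256 0.0089 0.0512] [-1.52414e+02 -1.31866e+02 -4.15010e+01  9.80000e-02 -1.16000e-01
  1.44200e+00]
(-115, 56) -8 [0.6247 0.0057 0.0846] [-1.52721e+02 -1.35215e+02 -7.49010e+01 -1.04000e-01  1.12000e-01
  1.44200e+00]
(-48, 56) 8 [ 0.6073 -0.0556  0.0512] [-1.60847e+02 -1.98333e+02 -4.14610e+01  9.80000e-02 -1.16000e-01
  1.44200e+00]
(-48, 56) -8 [ 0.6064 -0.0588  0.0846] [-1.61154e+02 -2.01682e+02 -7.48600e+01 -1.04000e-01  1.12000e-01
  1.44200e+00]
```

```bash
sed -i 's/tilt=8,D=120,UB=12/tilt=-8,D=122,UB=10/' h.py; python3 - <<'E'
from h import *
for a in [(-115,90),(-115,56)]:
    p,R=stick(*a); print(a,p.round(4),rel(p,R))
E
```

```text
(-115, 90) [0.6254 0.0078 0.1169] [-1.52327e+02 -1.33007e+02 -1.07199e+02 -1.04000e-01  1.12000e-01
  1.44200e+00]
(-115, 56) [0.6254 0.0078 0.0829] [-1.52443e+02 -1.32972e+02 -7.32000e+01 -1.04000e-01  1.12000e-01
  1.44200e+00]
```

>>> {"api": "drive_tool", "payload": {
  "moves": [
    {"x":0,"y":0,"z":-30,"rx":0,"ry":0,"rz":0,"fingers":1},
    {"x":0,"y":0,"z":-80,"rx":0,"ry":0,"rz":0,"fingers":1},
    {"x":0,"y":0,"z":-115,"rx":0,"ry":0,"rz":0,"fingers":1},
    {"x":-15,"y":-13,"z":-115,"rx":-0.01,"ry":0.01,"rz":0.15,"fingers":1},
    {"x":-30,"y":-26,"z":-115,"rx":-0.02,"ry":0.02,"rz":0.3,"fingers":1},
    {"x":-45,"y":-39,"z":-115,"rx":-0.03,"ry":0.03,"rz":0.45,"fingers":1},
    {"x":-60,"y":-52,"z":-115,"rx":-0.04,"ry":0.04,"rz":0.6,"fingers":1},
    {"x":-76,"y":-66,"z":-115,"rx":-0.05,"ry":0.06,"rz":0.75,"fingers":1},
    {"x":-91,"y":-80,"z":-115,"rx":-0.06,"ry":0.07,"rz":0.9,"fingers":1},
    {"x":-106,"y":-93,"z":-115,"rx":-0.07,"ry":0.08,"rz":1.05,"fingers":1},
    {"x":-122,"y":-107,"z":-115,"rx":-0.09,"ry":0.09,"rz":1.2,"fingers":1},
    {"x":-137,"y":-120,"z":-112,"rx":-0.1,"ry":0.1,"rz":1.35,"fingers":1},
    {"x":-152,"y":-133,"z":-107,"rx":-0.104,"ry":0.112,"rz":1.442,"fingers":1},
    {"x":-152,"y":-133,"z":-107,"rx":-0.104,"ry":0.112,"rz":1.442,"fingers":1},
    {"x":-152,"y":-133,"z":-107,"rx":-0.104,"ry":0.112,"rz":1.442,"fingers":1},
    {"x":-152,"y":-133,"z":-107,"rx":-0.104,"ry":0.112,"rz":1.442,"fingers":1}
  ]
}}

```text
time_s: 21.58
tool_pos: [0.6247, 0.0096, 0.1169]
tool_rot: [180.0, -8.0, 74.3]
force: [0.2, -1.1, 1.1]
grip_width: 0.02
grasp_force: 50.0
```

```bash
python3 - <<'E'
from h import *
o=sensors.get_obs();print(o['time_s'],o['tool_pos'],o['tool_rot'],o['force'],o['grip_width'],o['grasp_force'])
for a in [(-115,56),(-48,56)]:
    p,R=stick(*a); print(a,p.round(4),rel(p,R))
# predicted vs seen stick tip in top and side views
R=Ro.from_euler('xyz',o['tool_rot'],degrees=True);P=np.array(o['tool_pos'])
for n in('top','side'):
    c=cam(n);np.save(n+'3.npy',c,allow_pickle=True)
    K=[proj(c,P+R.apply([-.122,y,z])).round(1).tolist() for y in(-.01,.01) for z in(.01,-.018)]
    print(n,K); u,v=np.mean(K,0).astype(int)
    h=cv2.cvtColor(c['image'],cv2.COLOR_RGB2HSV)
    m=cv2.inRange(h,(4,110,30),(17,255,190)); x0,y0=max(u-45,0),max(v-45,0); s=m[y0:v+45,x0:u+45]
    N,L,S,C=cv2.connectedComponentsWithStats(s)
    for i in range(1,N):
        if S[i,4]>30: print(n,'comp',S[i]+[x0,y0,0,0,0])
    save(c,n+'3.png',(max(u-80,0),max(v-60,0),u+80,v+60),4)
E
```

```text
21.575 [0.62474214 0.00957529 0.11694523] [179.9891768   -8.00510713  74.25426046] [ 0.21326474 -1.0791244   1.09335997] 0.019964150386174405 49.999706503003836
(-115, 56) [0.6254 0.0078 0.0829] [-6.2410e+00  1.0540e+00  3.3521e+01 -0.0000e+00 -0.0000e+00  3.0000e-03]
(-48, 56) [ 0.607  -0.0566  0.0829] [-7.2588e+01  8.7500e-01  2.4191e+01 -0.0000e+00 -0.0000e+00  3.0000e-03]
top [[346.0, 191.8], [348.3, 189.9], [347.4, 185.8], [349.7, 183.8]]
top comp [325 177  10  10  48]
top comp [380 188  12   7  40]
top comp [384 215   8   9  52]
side [[324.3, 263.2], [325.3, 254.4], [333.7, 264.0], [334.9, 255.2]]
side comp [325 214  12  50 521]
side comp [300 293  10  11  81]
side comp [345 297   7   7  41]
```

>>> {"api": "drive_tool", "payload": {
  "moves": [
    {"x":-3,"y":1,"z":17,"rx":0,"ry":0,"rz":0,"fingers":1},
    {"x":-6,"y":1,"z":33.5,"rx":0,"ry":0,"rz":0.003,"fingers":1},
    {"x":-6,"y":1,"z":33.5,"rx":0,"ry":0,"rz":0.003,"fingers":1},
    {"x":-25,"y":1,"z":31,"rx":0,"ry":0,"rz":0.003,"fingers":1},
    {"x":-48,"y":1,"z":27.6,"rx":0,"ry":0,"rz":0.003,"fingers":1},
    {"x":-72,"y":1,"z":24.2,"rx":0,"ry":0,"rz":0.003,"fingers":1},
    {"x":-72,"y":1,"z":24.2,"rx":0,"ry":0,"rz":0.003,"fingers":1},
    {"x":-72,"y":1,"z":24.2,"rx":0,"ry":0,"rz":0.003,"fingers":1}
  ]
}}

```text
time_s: 22.68
tool_pos: [0.6077, -0.0573, 0.0832]
tool_rot: [180.0, -8.0, 73.9]
force: [-0.3, -0.3, -1.1]
grip_width: 0.0197
grasp_force: 50.0
```

```bash
python3 - <<'E'
from h import *
o=sensors.get_obs();print(o['time_s'],o['tool_pos'],o['tool_rot'],o['force'],o['grip_width'],o['grasp_force'])
for a in [(-50,44),(-50,42),(-50,32),(-130,35)]:
    p,R=stick(*a); print(a,p.round(4),rel(p,R))
E
```

```text
22.675 [ 0.60770272 -0.05728868  0.08324949] [179.96962952  -8.01554172  73.91283758] [-0.3328655  -0.264736   -1.11081944] 0.019684158928300114 49.99995868653059
(-50, 44) [ 0.6075 -0.0547  0.0709] [ 7.130e-01 -8.810e-01  1.259e+01  1.000e-03 -0.000e+00 -3.000e-03]
(-50, 42) [ 0.6075 -0.0547  0.0689] [ 4.340e-01 -8.820e-01  1.457e+01  1.000e-03 -0.000e+00 -3.000e-03]
(-50, 32) [ 0.6075 -0.0547  0.0589] [-9.6000e-01 -8.8800e-01  2.4472e+01  1.0000e-03 -0.0000e+00 -3.0000e-03]
(-130, 35) [0.6295 0.0223 0.0619] [ 7.8676e+01 -1.1530e+00  3.2657e+01  1.0000e-03 -0.0000e+00 -3.0000e-03]
```

>>> {"api": "drive_tool", "payload": {
  "moves": [
    {"x":1,"y":-0.5,"z":8,"rx":0,"ry":0,"rz":0,"fingers":1},
    {"x":0.4,"y":-0.5,"z":14.5,"rx":0,"ry":0,"rz":0,"fingers":1},
    {"x":0.4,"y":-0.5,"z":14.5,"rx":0,"ry":0,"rz":0,"fingers":1}
  ]
}}

```text
time_s: 23.05
tool_pos: [0.6069, -0.0544, 0.0673]
tool_rot: [-179.9, -8.0, 74.0]
force: [-0.1, 0.1, -0.7]
grip_width: 0.0196
grasp_force: 50.0
```

>>> {"api": "drive_tool", "payload": {
  "moves": [
    {"x":-0.3,"y":0,"z":2,"rx":0,"ry":0,"rz":0,"fingers":1},
    {"x":-0.6,"y":0,"z":4,"rx":0,"ry":0,"rz":0,"fingers":1},
    {"x":-0.6,"y":0,"z":4,"rx":0,"ry":0,"rz":0,"fingers":1},
    {"x":-0.6,"y":0,"z":4,"rx":0,"ry":0,"rz":0,"fingers":1}
  ]
}}

```text
time_s: 23.55
tool_pos: [0.6079, -0.055, 0.0649]
tool_rot: [180.0, -8.0, 73.9]
force: [-0.3, 1.6, 2.5]
grip_width: 0.0194
grasp_force: 50.0
```

>>> {"api": "drive_tool", "payload": {
  "moves": [
    {"x":-0.2,"y":0,"z":1.5,"rx":0,"ry":0,"rz":0,"fingers":1},
    {"x":-0.2,"y":0,"z":1.5,"rx":0,"ry":0,"rz":0,"fingers":1},
    {"x":-0.2,"y":0,"z":1.5,"rx":0,"ry":0,"rz":0,"fingers":1}
  ]
}}

```text
time_s: 23.92
tool_pos: [0.6081, -0.0547, 0.0634]
tool_rot: [179.9, -8.0, 74.0]
force: [0.8, 3.4, 4.9]
grip_width: 0.0195
grasp_force: 50.0
```

>>> {"api": "drive_tool", "payload": {
  "moves": [
    {"x":-0.2,"y":0,"z":1.5,"rx":0,"ry":0,"rz":0,"fingers":1},
    {"x":-0.2,"y":0,"z":1.5,"rx":0,"ry":0,"rz":0,"fingers":1},
    {"x":-0.2,"y":0,"z":1.5,"rx":0,"ry":0,"rz":0,"fingers":1}
  ]
}}

```text
time_s: 24.3
tool_pos: [0.608, -0.0549, 0.0617]
tool_rot: [180.0, -8.0, 73.9]
force: [0.1, 3.3, 4.4]
grip_width: 0.0197
grasp_force: 50.0
```

```bash
python3 - <<'E'
from h import *
for n in('top','side'):
    a=np.load(n+'3.npy',allow_pickle=True).item();c=cam(n);np.save(n+'4.npy',c,allow_pickle=True)
    for nm,X in(('handle cocked',W(65,0,50)),('handle shut',W(41,0,105)),('jaw front cocked',W(-45,0,122)),('rear body',W(60,0,20))):
        u,v=proj(c,X).round().astype(int); f=lambda q:q['image'][v-3:v+4,u-3:u+4].reshape(-1,3).mean(0).round()
        print(n,nm,(u,v),f(a),f(c))
    d=np.abs(a['image'].astype(int)-c['image']).sum(2)>60
    N,L,S,C=cv2.connectedComponentsWithStats(d.astype(np.uint8)); print([ (S[i].tolist()) for i in range(1,N) if S[i,4]>60])
E
```

```text
top handle cocked (np.int64(400), np.int64(206)) [59. 50. 37.] [58. 49. 37.]
top handle shut (np.int64(397), np.int64(200)) [60. 51. 38.] [59. 50. 36.]
top jaw front cocked (np.int64(371), np.int64(192)) [83. 77. 46.] [67. 60. 36.]
top rear body (np.int64(397), np.int64(207)) [59. 50. 37.] [66. 58. 39.]
[[162, 96, 37, 42, 744], [201, 109, 73, 35, 785], [226, 122, 155, 241, 7529], [118, 138, 57, 49, 996], [362, 138, 26, 39, 712], [158, 164, 83, 142, 1273], [370, 178, 21, 15, 171], [383, 193, 10, 10, 61], [119, 194, 6, 25, 88], [383, 206, 17, 15, 98], [108, 214, 10, 12, 66], [386, 219, 61, 154, 2256], [130, 232, 59, 67, 244], [379, 267, 15, 8, 61], [384, 278, 21, 37, 320], [378, 317, 18, 50, 509], [369, 370, 37, 30, 184]]
side handle cocked (np.int64(326), np.int64(343)) [60. 54. 46.] [60. 54. 46.]
side handle shut (np.int64(329), np.int64(313)) [79. 74. 64.] [80. 75. 65.]
side jaw front cocked (np.int64(330), np.int64(275)) [83. 76. 65.] [80. 72. 63.]
side rear body (np.int64(325), np.int64(352)) [65. 57. 47.] [66. 58. 48.]
[[64, 0, 317, 142, 12059], [180, 0, 16, 9, 85], [213, 0, 146, 55, 3340], [31, 27, 25, 16, 127], [334, 121, 21, 28, 303], [0, 122, 26, 12, 97], [358, 124, 27, 38, 591], [248, 127, 25, 8, 117], [243, 140, 23, 12, 102], [199, 144, 194, 129, 7919], [177, 148, 63, 34, 300], [0, 196, 19, 30, 86], [22, 213, 14, 47, 177]]
```

>>> {"api": "drive_tool", "payload": {
  "moves": [
    {"x":-0.2,"y":0,"z":1.5,"rx":0,"ry":0,"rz":0,"fingers":1},
    {"x":-0.2,"y":0,"z":1.5,"rx":0,"ry":0,"rz":0,"fingers":1},
    {"x":-0.2,"y":0,"z":1.5,"rx":0,"ry":0,"rz":0,"fingers":1}
  ]
}}

```text
time_s: 24.78
tool_pos: [0.6077, -0.0553, 0.0599]
tool_rot: [180.0, -8.0, 73.9]
force: [1.2, 2.1, 4.9]
grip_width: 0.02
grasp_force: 50.0
```

>>> {"api": "drive_tool", "payload": {
  "moves": [
    {"x":-0.2,"y":0,"z":1.5,"rx":0,"ry":0,"rz":0,"fingers":1},
    {"x":-0.2,"y":0,"z":1.5,"rx":0,"ry":0,"rz":0,"fingers":1},
    {"x":-0.2,"y":0,"z":1.5,"rx":0,"ry":0,"rz":0,"fingers":1}
  ]
}}

```text
time_s: 25.15
tool_pos: [0.6076, -0.0553, 0.0584]
tool_rot: [-180.0, -8.0, 73.9]
force: [1.4, 1.9, 4.8]
grip_width: 0.0194
grasp_force: 50.0
```

```bash
python3 - <<'E'
from h import *
a=np.load('side4.npy',allow_pickle=True).item();c=cam('side');np.save('side5.npy',c,allow_pickle=True)
d=np.abs(a['image'].astype(int)-c['image']).sum(2)>60; print(d[275:380,290:365].sum())
o=sensors.get_obs();print(RT.T@o['force'],o['wrist_torque'],rel(*stick(-50,32)))
E
```

```text
0
[-3.1981943   1.68260308  4.76003422] [ 0.09632899 -0.23777108  0.11392194] [ 0.653 -0.213 -0.448  0.     0.    -0.003]
```

```bash
python3 - <<'E'
from h import *
c=cam('wrist');o=sensors.get_obs();R=Ro.from_euler('xyz',o['tool_rot'],degrees=True);P=np.array(o['tool_pos'])
h=cv2.cvtColor(c['image'],cv2.COLOR_RGB2HSV);m=cv2.inRange(h,(4,100,30),(17,255,220));m[235:]=0;m[:,:230]=0;m[:,320:]=0
for v in range(60,235,12):
    xs=np.where(m[v])[0]; print(v,(xs.min(),xs.max()) if len(xs) else None,end=' ')
print()
for rot in(-6,-3,0,3,6):
    q=Ro.from_euler('y',rot,degrees=True); f=lambda x,y,z:proj(c,P+R.apply(q.apply(np.array([x,y,z+11])/1000)-[0,0,.011])).round(1)
    print(rot,'rear end top',f(98,-10,-18),f(98,10,-18),'bottom',f(98,0,10),'tip bottom trap z',(RT.T@(P+R.apply(q.apply(np.array([-122,0,21])/1000)-[0,0,.011])-AX)).round(4))
cv2.imwrite('pics/w5.png',np.vstack([c['image'][40:240,180:380,::-1]]).repeat(3,0).repeat(3,1))
E
```

```text
60 (np.int64(302), np.int64(302)) 72 (np.int64(253), np.int64(297)) 84 (np.int64(253), np.int64(296)) 96 (np.int64(254), np.int64(296)) 108 (np.int64(254), np.int64(296)) 120 (np.int64(254), np.int64(296)) 132 (np.int64(254), np.int64(296)) 144 (np.int64(254), np.int64(296)) 156 (np.int64(254), np.int64(295)) 168 (np.int64(255), np.int64(295)) 180 (np.int64(255), np.int64(304)) 192 (np.int64(255), np.int64(295)) 204 (np.int64(255), np.int64(306)) 216 (np.int64(256), np.int64(295)) 228 (np.int64(256), np.int64(294)) 
-6 rear end top [253.4  73.3] [296.5  73.3] bottom [275.   87.8] tip bottom trap z [-0.0461 -0.0001  0.0441]
-3 rear end top [252.5  71.2] [297.3  71.2] bottom [275.   83.6] tip bottom trap z [-0.0476 -0.0001  0.0378]
0 rear end top [251.6  69.6] [298.1  69.6] bottom [275.   79.7] tip bottom trap z [-0.0494 -0.0001  0.0315]
3 rear end top [250.7  68.5] [299.   68.6] bottom [275.  76.] tip bottom trap z [-0.0516 -0.0001  0.0254]
6 rear end top [249.7  68.2] [300.   68.2] bottom [274.9  72.7] tip bottom trap z [-0.054  -0.0001  0.0194]
```

```bash
cat >> h.py <<'E'
def stick2(xt,zt,tilt,rot=-4.5):
    R=toolR(tilt); q=Ro.from_euler('y',rot,degrees=True); tip=q.apply([-.122,0,.021])-[0,0,.011]
    return W(xt,0,zt)-R.apply(tip),R
E
python3 - <<'E'
from h import *
p0,R0=stick2(-59,50,-14); print('to pre',p0.round(4),rel(p0,R0))
o=sensors.get_obs();c=rel(p0,R0)
for a in [(-59,42),(-60,38),(-60.5,36),(-61,34),(-61.5,32),(-62,30)]: print(a,rel(*stick2(*a,-14),p0,R0))
E
```

```text
to pre [ 0.61   -0.0459  0.0802] [ 1.2603e+01 -2.8100e-01 -2.0250e+01  1.0000e-03  1.0500e-01 -3.0000e-03]
(-59, 42) [-1.935 -0.     7.762  0.     0.     0.   ]
(-60, 38) [-1.933  0.    11.885  0.     0.     0.   ]
(-60.5, 36) [-1.931  0.    13.947  0.     0.     0.   ]
(-61, 34) [-1.93   0.    16.009  0.     0.     0.   ]
(-61.5, 32) [-1.929  0.    18.07   0.     0.     0.   ]
(-62, 30) [-1.928  0.    20.132  0.     0.     0.   ]
```

>>> {"api": "drive_tool", "payload": {
  "force": 60,
  "moves": [
    {"x":3,"y":0,"z":-10,"rx":0,"ry":0,"rz":0,"fingers":1},
    {"x":8,"y":0,"z":-20,"rx":0,"ry":0.05,"rz":0,"fingers":1},
    {"x":12.6,"y":0,"z":-20.3,"rx":0,"ry":0.105,"rz":0,"fingers":1},
    {"x":12.6,"y":0,"z":-20.3,"rx":0,"ry":0.105,"rz":0,"fingers":1},
    {"x":12.6,"y":0,"z":-20.3,"rx":0,"ry":0.105,"rz":0,"fingers":1}
  ]
}}

```text
time_s: 25.88
tool_pos: [0.6095, -0.0465, 0.0797]
tool_rot: [-179.9, -13.9, 73.9]
force: [-0.0, -0.1, -0.3]
grip_width: 0.0196
grasp_force: 60.0
```

>>> {"api": "drive_tool", "payload": {
  "moves": [
    {"x":-1.9,"y":0,"z":7.8,"rx":0,"ry":0,"rz":0,"fingers":1},
    {"x":-1.9,"y":0,"z":11.9,"rx":0,"ry":0,"rz":0,"fingers":1},
    {"x":-1.9,"y":0,"z":11.9,"rx":0,"ry":0,"rz":0,"fingers":1},
    {"x":-1.9,"y":0,"z":11.9,"rx":0,"ry":0,"rz":0,"fingers":1}
  ]
}}

```text
time_s: 26.38
tool_pos: [0.6109, -0.0448, 0.0686]
tool_rot: [180.0, -14.0, 73.9]
force: [-0.1, 0.1, 4.0]
grip_width: 0.0195
grasp_force: 60.0
```

>>> {"api": "drive_tool", "payload": {
  "moves": [
    {"x":0,"y":0,"z":2,"rx":0,"ry":0,"rz":0,"fingers":1},
    {"x":0,"y":0,"z":2,"rx":0,"ry":0,"rz":0,"fingers":1},
    {"x":0,"y":0,"z":2,"rx":0,"ry":0,"rz":0,"fingers":1}
  ]
}}

```text
time_s: 26.75
tool_pos: [0.6111, -0.0443, 0.0668]
tool_rot: [180.0, -14.0, 73.9]
force: [-0.0, -0.2, 4.3]
grip_width: 0.0197
grasp_force: 60.0
```

```bash
python3 - <<'E'
from h import *
a=np.load('side4.npy',allow_pickle=True).item();c=cam('side')
d=np.abs(a['image'].astype(int)-c['image']).sum(2)>60; print(d[285:380,290:365].sum())
o=sensors.get_obs();print(RT.T@o['force'])
E
```

```text
0
[-0.16503508  0.21546478  5.88117911]
```

>>> {"api": "drive_tool", "payload": {
  "moves": [
    {"x":0,"y":0,"z":1.5,"rx":0,"ry":0,"rz":0,"fingers":1},
    {"x":0,"y":0,"z":1.5,"rx":0,"ry":0,"rz":0,"fingers":1},
    {"x":0,"y":0,"z":1.5,"rx":0,"ry":0,"rz":0,"fingers":1}
  ]
}}

```text
time_s: 27.18
tool_pos: [0.6112, -0.0439, 0.0653]
tool_rot: [180.0, -14.0, 73.9]
force: [-0.4, 0.7, 4.8]
grip_width: 0.0198
grasp_force: 60.0
```

>>> {"api": "drive_tool", "payload": {
  "moves": [
    {"x":0,"y":0,"z":1.5,"rx":0,"ry":0,"rz":0,"fingers":1},
    {"x":0,"y":0,"z":1.5,"rx":0,"ry":0,"rz":0,"fingers":1},
    {"x":0,"y":0,"z":1.5,"rx":0,"ry":0,"rz":0,"fingers":1}
  ]
}}

```text
time_s: 27.55
tool_pos: [0.6114, -0.0435, 0.0639]
tool_rot: [180.0, -14.0, 73.9]
force: [-0.2, 0.9, 6.2]
grip_width: 0.0194
grasp_force: 60.0
```

```bash
python3 - <<'E'
from h import *
a=np.load('side4.npy',allow_pickle=True).item();c=cam('side')
d=np.abs(a['image'].astype(int)-c['image']).sum(2)>60; print(d[285:380,290:365].sum())
o=sensors.get_obs();print(RT.T@o['force'])
c=cam('wrist');R=Ro.from_euler('xyz',o['tool_rot'],degrees=True);P=np.array(o['tool_pos'])
h=cv2.cvtColor(c['image'],cv2.COLOR_RGB2HSV);m=cv2.inRange(h,(4,100,30),(17,255,220))
for v in(74,78,82,90,150): xs=np.where(m[v,230:320])[0]+230; print(v,(xs.min(),xs.max()) if len(xs) else None)
print('top row at col 275',np.where(m[:200,275])[0].min())
for rot in(-12,-9,-6,-3,0):
    q=Ro.from_euler('y',rot,degrees=True); f=lambda x,y,z:proj(c,P+R.apply(q.apply(np.array([x,y,z+11])/1000)-[0,0,.011])).round(1)
    print(rot,f(98,-10,-18),f(98,10,-18),'tip',(RT.T@(P+R.apply(q.apply(np.array([-122,0,21])/1000)-[0,0,.011])-AX)).round(4))
E
```

```text
0
[-0.10599169 -0.66293037  5.69636326]
74 (np.int64(254), np.int64(310))
78 (np.int64(254), np.int64(297))
82 (np.int64(255), np.int64(296))
90 (np.int64(255), np.int64(296))
150 (np.int64(256), np.int64(295))
top row at col 275 67
-12 [254.8  78.9] [294.9  79. ] tip [-0.0574  0.0002  0.0493]
-9 [254.1  76. ] [295.6  76. ] tip [-0.0588  0.0002  0.043 ]
-6 [253.3  73.4] [296.4  73.4] tip [-0.0607  0.0002  0.0368]
-3 [252.4  71.3] [297.2  71.3] tip [-0.0628  0.0002  0.0306]
0 [251.5  69.7] [298.   69.7] tip [-0.0653  0.0003  0.0246]
```

```bash
python3 - <<'E'
from h import *
w=cam('wrist')['image'][40:240,180:380]; s=cam('side')['image'][215:345,280:370]; t=cam('top')['image'][160:230,330:420]
g=cv2.cvtColor(w,cv2.COLOR_RGB2GRAY)[:,90:102].mean(1); print('rows',[(i+40,int(g[i])) for i in range(10,60,2)])
r=lambda a,hh:cv2.resize(a,(int(a.shape[1]*hh/a.shape[0]),hh),interpolation=cv2.INTER_CUBIC)
L=r(w,290);T=r(t,290);n=max(L.shape[1],T.shape[1]);pad=lambda a:np.pad(a,((0,0),(0,n-a.shape[1]),(0,0)))
S=r(s,580); im=np.hstack([np.vstack([pad(L),pad(T)]),S]);print(im.shape)
im=np.clip(255*(im/255.)**.6,0,255).astype(np.uint8)[:,:,::-1];cv2.imwrite('pics/f.png',im)
E
```

```text
rows [(50, 111), (52, 111), (54, 112), (56, 112), (58, 113), (60, 114), (62, 113), (64, 114), (66, 115), (68, 70), (70, 65), (72, 65), (74, 65), (76, 64), (78, 65), (80, 65), (82, 65), (84, 66), (86, 65), (88, 66), (90, 65), (92, 66), (94, 66), (96, 66), (98, 66)]
(580, 773, 3)
```

View pics/f.png

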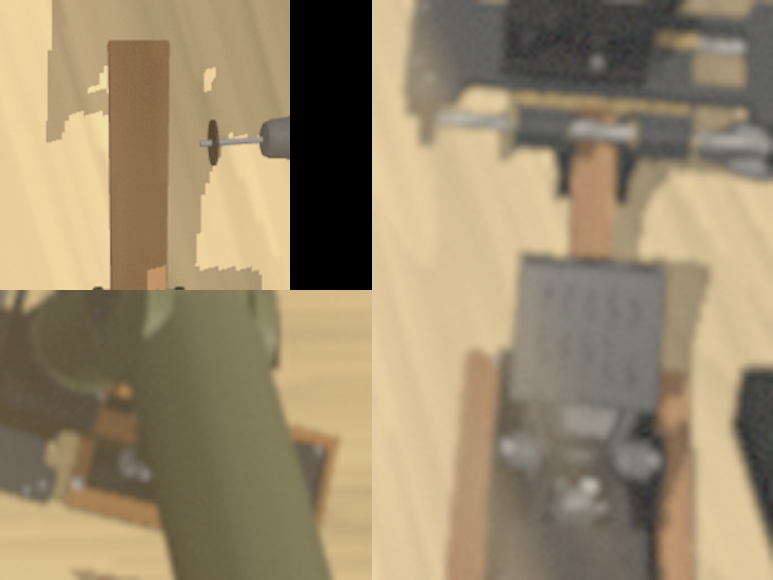

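```bash
python3 - <<'E'
from h import *
for i in range(6):
    o=sensors.get_obs(); F=RT.T@o['force'];M=RT.T@o['wrist_torque']; print(F.round(2),M.round(3)); cam('top')
print(RT.T@(np.array(o['tool_pos'])-AX))
E
```

```text
[-0.18  0.33  5.56] [ 0.059 -0.554 -0.03 ]
[-0.63 -0.6   4.16] [ 0.041 -0.533  0.039]
[ 0.16 -0.55  4.62] [ 0.048 -0.468  0.002]
[-0.72 -0.17  4.64] [ 0.12  -0.49   0.051]
[-1.03 -0.09  6.07] [ 0.077 -0.545  0.043]
[-0.85  0.16  4.83] [ 0.08  -0.513  0.02 ]
[-0.18119726  0.00059748  0.06391074]
```

```bash
python3 - <<'E'
from h import *
c=cam('top');o=sensors.get_obs();R=Ro.from_euler('xyz',o['tool_rot'],degrees=True);P=np.array(o['tool_pos'])
im=c['image'];h=cv2.cvtColor(im,cv2.COLOR_RGB2HSV)
for v in range(176,214): print(v,''.join('%3d'%(h[v,u,2]//3) if not(h[v,u,0]<18 and h[v,u,1]>115) else '  #' for u in range(342,376)))
for n,X in(('board front',(-100,0,12)),('lip',(-85,0,30)),('lip-y',(-85,-30,30)),('lip+y',(-85,30,30)),('pedal front',(-68,0,40)),('pedal rear',(-22,0,40)),('tip top -60',(-60,0,66)),('tip top -80',(-80,0,66)),('jaw teeth',(-64,0,112)),('jaw top',(-44,0,126))): print(n,proj(c,W(*X)).round(1))
E
```

```text
176  17 17 17 16 17 17 17 16 16 17 17 16 17 17 17 17 17 17 17 17 17 17 18 18 19 19 19 20 20 20 20 21 21 22
177  17 17 17 16 16 17 17 17 17 17 17 17 17 17 17 17 17 17 17 17 17 17 18 18 19 19 19 19 20 20 20 20 21 21
178  18 18 17 16 17 17 17 17 17 17 17 17 17 17 17 17 17 17 17 17 17 18 18 18 18 19 19 19 20 20 20 20 21 21
179  19 19 17 17 17 17 17 17 17 17 18 18 17 17 17 17 17 17 17 16 17 17 18 18 19 19 19 19 20 20 20 20 21 21
180  19 20 19 18 18 17 18 17 17 18 18 18 18 17 17 17 18 17 16 16 16 17 18 18 18 18 19 19 19 19 20 20 20 21
181  18 19 20 21 20 19 19 18 18 18 19 19 19 19 18 17 17 17 17 16 16 17 18 18 19 19 19 19 19 19 20 20 21 21
182  16 17 19 21 21 22 21 20 20 20 20 21 21 22 22 21 20  #  # 18 17 17 18 18 18 18 19 19 19 20 20 20 20 21
183  16 16 16 18 20 21 21 21 22 22 22 23 23 24  #  #  #  #  #  # 18 17 17 18 18 18 19 19 19 19 20 20 20 21
184  16 15  # 17 17 17 18 19 20 21 22 24 26  #  #  #  #  #  #  # 19 17 17 17 18 18 18 19 19 19 19 20 20 21
185   # 16 15 16 16 16 16 17 18 17 18 22 26  #  #  #  #  #  #  # 18 16 17 18 18 18 18 19 19 20 20 20 20 20
186  16 16 15  # 16 15 15 16 1
[... 2496 characters left out ...]
 # 16 16 15 15 16 17 17 18 18 18 19 19 19
210  39 41 39  #  #  #  #  #  #  #  #  #  #  #  #  #  #  #  #  #  #  #  #  #  # 17 16 17 18 18 18 19 19 19
211  52 52 49  #  #  #  #  #  #  #  #  #  #  #  #  #  #  #  #  #  #  #  #  #  #  # 18 17 17 18 18 19 19 19
212  59 60 57 51 45  #  #  #  #  #  #  #  #  #  #  #  #  #  #  #  #  #  #  #  #  #  # 17 18 18 18 19 19 20
213  60 60 59 58 54 51 49 47  #  #  #  #  #  #  #  #  #  #  #  #  #  #  #  #  #  #  # 17 17 18 18 19 19 19
board front [348.7 195.8]
lip [353.9 195.6]
lip-y [351.8 204.3]
lip+y [356. 187.]
pedal front [359.4 196.2]
pedal rear [373.3 199.7]
tip top -60 [363.1 194.9]
tip top -80 [357.  193.3]
jaw teeth [364.1 191. ]
jaw top [371.2 191.5]
```

```bash
cat > fit.py <<'E'
from h import *
from scipy.optimize import least_squares
def fit(prn=True):
    c=cam('wrist');o=sensors.get_obs();R=Ro.from_euler('xyz',o['tool_rot'],degrees=True);P=np.array(o['tool_pos'])
    g=cv2.GaussianBlur(cv2.cvtColor(c['image'],cv2.COLOR_RGB2GRAY),(1,5),0).astype(float)
    s=cv2.cvtColor(c['image'],cv2.COLOR_RGB2HSV)[:,:,1].astype(float); a=g-.0*s
    E=[]
    for v in range(80,226,4):
        d=np.abs(np.diff(a[v])); l=246+d[246:266].argmax(); r=286+d[286:304].argmax()
        sub=lambda k:k+.5+((d[k+1]-d[k-1])/(2*(2*d[k]-d[k-1]-d[k+1])+1e-9))
        E.append((v,sub(l),sub(r)))
    E=np.array(E); dr=np.abs(np.diff(a[50:110,268:282].mean(1))); row=50.5+dr.argmax()
    def pt(q,x,y): return proj(c,P+R.apply(Ro.from_euler('y',q[0],degrees=True).apply(np.array([x,y,-7+q[3]])/1000)-[0,0,.011]))
    def f(q):
        res=[]
        for y,k in((-10,1),(10,2)):
            A=pt(q,q[1],y+q[2]);B=pt(q,30,y+q[2]); col=A[0]+(B[0]-A[0])*(E[:,0]-A[1])/(B[1]-A[1]); res.append(col-E[:,k])
        return np.r_[np.concatenate(res),3*(pt(q,q[1],q[2])[1]-row),.3*q[3]]
    s=least_squares(f,[-5,98,0,0],loss='soft_l1'); q=s.x
    tip=RT.T@(P+R.apply(Ro.from_euler('y',q[0],degrees=True).apply(np.array([q[1]-220,q[2],21+q[3]])/1000)-[0,0,.011])-AX)
    print('rot,rear,y,dz',q.round(2),'med|res|',np.median(np.abs(s.fun)).round(2),'row',row,'width ends',(E[[0,-1],2]-E[[0,-1],1]).round(1),'tip mm',(tip*1000).round(1),'F',(RT.T@o['force']).round(1),'t',o['time_s'])
if __name__=='__main__': fit()
E
python3 fit.py
```

```text
rot,rear,y,dz [ -7.22 100.95   0.2   -0.4 ] med|res| 0.12 row 67.5 width ends [42.2 40. ] tip mm [-62.7   0.5  40. ] F [-1.4  0.   5.2] t 28.2
```

```bash
python3 - <<'E'
from h import *
L=lambda x,z,t,y=-50:(W(x,y,z),toolR(t))
for n,a in(('up',L(-181,80,-14,0)),('out',L(-290,100,-10,-20)),('over',L(-300,60,-7.2)),('down',L(-300,10.7,-7.2))): print(n,a[0].round(3),rel(*a))
p,R=L(-300,10.7,-7.2)
for n,a in(('rise',L(-300,60,0)),('shift',L(-265,60,0)),('low',L(-265,10.5,0))): print(n,rel(*a,p,R))
t=np.load('top0.npy',allow_pickle=True).item()
for n,(u,v,z) in(('disc',(425,238,.03)),('rot tool nose',(432,225,.025)),('hex front',(495,330,.02))): print(n,(RT.T@(onz(t,u/1.4,v/1.4,z)-AX)*1000).round())
E
```

```text
up [ 0.611 -0.044  0.08 ] [ 3.7160e+00 -5.7800e-01 -1.5674e+01  1.0000e-03 -0.0000e+00 -3.0000e-03]
out [0.621 0.067 0.1  ] [ 1.14261e+02 -2.08900e+01 -8.72300e+00  1.00000e-03 -7.00000e-02
 -3.00000e-03]
over [0.595 0.085 0.06 ] [ 1.14198e+02 -5.09490e+01  3.24650e+01  1.00000e-03 -1.19000e-01
 -3.00000e-03]
down [0.595 0.085 0.011] [ 1.02264e+02 -5.09860e+01  8.02980e+01  1.00000e-03 -1.19000e-01
 -3.00000e-03]
rise [  6.179   0.    -48.911  -0.     -0.126   0.   ]
shift [-28.545   0.    -53.298  -0.     -0.126   0.   ]
low [-34.749   0.     -4.188  -0.     -0.126   0.   ]
disc [-265.   42.   30.]
rot tool nose [-257.   79.   25.]
hex front [ -55. -127.   20.]
```

>>> {"api": "drive_tool", "payload": {
  "moves": [
    {"x":3.7,"y":0,"z":-12,"rx":0,"ry":0,"rz":0,"fingers":1},
    {"x":3.7,"y":0,"z":-14,"rx":0,"ry":0,"rz":0,"fingers":1},
    {"x":40,"y":0,"z":-10,"rx":0,"ry":0,"rz":0,"fingers":1},
    {"x":80,"y":-10,"z":-9,"rx":0,"ry":-0.03,"rz":0,"fingers":1},
    {"x":114,"y":-21,"z":-5,"rx":0,"ry":-0.07,"rz":0,"fingers":1},
    {"x":114,"y":-51,"z":32,"rx":0,"ry":-0.119,"rz":-0.003,"fingers":1},
    {"x":106,"y":-51,"z":65,"rx":0,"ry":-0.119,"rz":-0.003,"fingers":1},
    {"x":106,"y":-51,"z":65,"rx":0,"ry":-0.119,"rz":-0.003,"fingers":1},
    {"x":106,"y":-51,"z":65,"rx":0,"ry":-0.119,"rz":-0.003,"fingers":1}
  ]
}}

```text
time_s: 29.32
tool_pos: [0.5957, 0.0837, 0.0268]
tool_rot: [179.9, -7.2, 74.0]
force: [1.4, -0.5, -1.1]
grip_width: 0.0196
grasp_force: 60.0
```

```bash
python3 - <<'E'
from h import *
from fit import fit
fit()
print(rel(W(-300,-50,10.7),toolR(-7.2)))
E
```

```text
rot,rear,y,dz [ -5.28 100.56  -0.37   0.43] med|res| 0.22 row 66.5 width ends [43.  39.6] tip mm [-179.3  -49.4   12.8] F [ 0.3 -0.3 -0.1] t 29.375
[-1.4240e+00 -1.1670e+00  1.6576e+01  3.0000e-03 -0.0000e+00 -2.0000e-03]
```

>>> {"api": "drive_tool", "payload": {
  "moves": [
    {"x":-1.4,"y":-1,"z":8,"rx":0,"ry":-0.016,"rz":0,"fingers":1},
    {"x":-1.4,"y":-1,"z":14,"rx":0,"ry":-0.016,"rz":0,"fingers":1},
    {"x":-1.4,"y":-1,"z":16,"rx":0,"ry":-0.016,"rz":0,"fingers":1},
    {"x":-1.4,"y":-1,"z":16,"rx":0,"ry":-0.016,"rz":0,"fingers":1}
  ]
}}

```text
time_s: 29.88
tool_pos: [0.5939, 0.0851, 0.0098]
tool_rot: [180.0, -6.3, 74.1]
force: [-0.4, 0.4, 0.9]
grip_width: 0.0194
grasp_force: 60.0
```

>>> {"api": "drive_tool", "payload": {
  "moves": [
    {"x":0,"y":0,"z":0,"rx":0,"ry":0,"rz":0,"fingers":0.2},
    {"x":0,"y":0,"z":0,"rx":0,"ry":0,"rz":0,"fingers":0.1},
    {"x":3,"y":0,"z":-20,"rx":0,"ry":-0.05,"rz":0,"fingers":0.1},
    {"x":-15,"y":0,"z":-20,"rx":0,"ry":-0.11,"rz":0,"fingers":0.1},
    {"x":-34.7,"y":0,"z":-20,"rx":0,"ry":-0.11,"rz":0,"fingers":0.1},
    {"x":-34.7,"y":0,"z":-20,"rx":0,"ry":-0.11,"rz":0,"fingers":0.1}
  ]
}}

```text
time_s: 30.62
tool_pos: [0.583, 0.0467, 0.0251]
tool_rot: [-179.9, 0.1, 73.9]
force: [0.6, -0.4, 0.1]
grip_width: 0.0387
grasp_force: 0.0
```

```bash
python3 - <<'E'
from h import *
o=sensors.get_obs();print(o['time_s'],o['tool_pos'],o['tool_rot'],o['force'],o['grip_width'],(RT.T@(np.array(o['tool_pos'])-AX)*1000).round(1))
c=cam('wrist');h=cv2.cvtColor(c['image'],cv2.COLOR_RGB2HSV);m=cv2.inRange(h,(4,100,30),(17,255,220))
s=c['image'];g=cv2.cvtColor(s,cv2.COLOR_RGB2GRAY).astype(int)
for v in (80,120,160,200): print(v,[int(x) for x in g[v,240:312:4]],np.where(m[v,235:315])[0][[0,-1]]+235 if m[v,235:315].any() else None)
d=np.abs(np.diff(g[0:200,270:280].mean(1)));print('rear row',d.argmax(),d.max())
for r in(125,130,135,140): print(r,[proj(c,W(-265-r,-50+y,28)).round(1).tolist() for y in(-10,10)])
print(rel(W(-265,-50,10.5),toolR(0)))
E
```

```text
30.625 [0.58300072 0.04665089 0.02505893] [-1.79948323e+02  1.27476186e-01  7.38659720e+01] [ 0.58249089 -0.44367192  0.07679739] 0.03869828073301828 [-260.2  -51.4   25.1]
80 [114, 114, 113, 112, 66, 64, 66, 66, 65, 66, 64, 64, 67, 70, 124, 122, 121, 194] [254 295]
120 [115, 115, 114, 114, 65, 71, 70, 67, 69, 66, 70, 67, 70, 69, 120, 125, 125, 196] [243 294]
160 [182, 182, 113, 114, 59, 71, 75, 70, 69, 71, 72, 71, 72, 70, 109, 116, 193, 198] [256 293]
200 [169, 117, 117, 113, 102, 71, 92, 108, 108, 108, 111, 110, 110, 102, 117, 117, 137, 178] [257 293]
rear row 174 10.5
125 [[254.4, -1.7], [299.0, -2.0]]
130 [[254.2, -14.8], [299.2, -15.0]]
135 [[253.9, -28.1], [299.4, -28.4]]
140 [[253.6, -41.7], [299.6, -42.0]]
[ 3.5670e+00  1.3940e+00  1.4839e+01 -1.0000e-03  1.0000e-03 -3.0000e-03]
```

>>> {"api": "drive_tool", "payload": {
  "force": 60,
  "moves": [
    {"x":3.5,"y":0.5,"z":10,"rx":0,"ry":0,"rz":0,"fingers":0.1},
    {"x":3.5,"y":0.5,"z":15,"rx":0,"ry":0,"rz":0,"fingers":0.1},
    {"x":3.5,"y":0.5,"z":15,"rx":0,"ry":0,"rz":0,"fingers":1},
    {"x":3.5,"y":0.5,"z":15,"rx":0,"ry":0,"rz":0,"fingers":1},
    {"x":3.5,"y":0.5,"z":15,"rx":0,"ry":0,"rz":0,"fingers":1},
    {"x":3.5,"y":0.5,"z":15,"rx":0,"ry":0,"rz":0,"fingers":1}
  ]
}}

```text
time_s: 31.42
tool_pos: [0.5854, 0.0531, 0.0111]
tool_rot: [180.0, 0.0, 74.1]
force: [0.9, 0.0, -0.3]
grip_width: 0.0194
grasp_force: 60.0
```

```bash
python3 - <<'E'
from h import *
o=sensors.get_obs();P=np.array(o['tool_pos']);print(o['time_s'],P,o['tool_rot'],o['grip_width'],o['grasp_force'])
# tip from the side view: brown mask of the stick
c=cam('side');h=cv2.cvtColor(c['image'],cv2.COLOR_RGB2HSV);m=cv2.inRange(h,(3,90,30),(17,255,190))
tp=P*1
for D in(76,80,84,88):
    R=Ro.from_euler('xyz',o['tool_rot'],degrees=True); print(D,[proj(c,P+R.apply(np.array([-D,y,z])/1000)).round(1).tolist() for y,z in((0,10),(0,-18))])
u,v=proj(c,P+R.apply([-.08,0,-.004])).round().astype(int)
for vv in range(v-25,v+16,2): xs=np.where(m[vv,u-20:u+21])[0]+u-20; print(vv,(xs.min(),xs.max(),len(xs)) if len(xs) else None,end=' ')
print()
UB=P[2]*1000
for D in(82,):
    for a in[(-115,90),(-115,56),(-57,52),(-57,42)]: p,R=stick(*a,D=D,UB=UB);print(a,p.round(4),rel(p,R))
E
```

```text
31.425 [0.58540597 0.05313985 0.01109817] [1.79963229e+02 3.80438108e-02 7.40887735e+01] 0.01938066694833341 59.99986642040312
76 [[305.2, 269.8], [305.9, 260.8]]
80 [[305.1, 270.9], [305.8, 261.9]]
84 [[305.0, 272.0], [305.7, 263.0]]
88 [[304.9, 273.2], [305.6, 264.2]]
241 (np.int64(303), np.int64(312), 10) 243 (np.int64(303), np.int64(312), 10) 245 (np.int64(302), np.int64(311), 10) 247 (np.int64(302), np.int64(311), 10) 249 (np.int64(302), np.int64(312), 11) 251 (np.int64(302), np.int64(312), 11) 253 (np.int64(302), np.int64(311), 10) 255 (np.int64(302), np.int64(311), 10) 257 (np.int64(302), np.int64(311), 10) 259 (np.int64(302), np.int64(310), 9) 261 (np.int64(302), np.int64(310), 9) 263 (np.int64(302), np.int64(310), 9) 265 (np.int64(302), np.int64(310), 9) 267 (np.int64(301), np.int64(310), 10) 269 (np.int64(301), np.int64(309), 9) 271 (np.int64(301), np.int64(309), 9) 273 (np.int64(302), np.int64(308), 7) 275 None 277 None 279 None 281 None 
(-115, 90) [ 0.6145 -0.0304  0.1124] [-7.24410e+01  5.08940e+01 -1.01215e+02  1.00000e-03  1.40000e-01
 -0.00000e+00]
(-115, 56) [ 0.6145 -0.0304  0.0784] [-7.2420e+01  5.0871e+01 -6.7215e+01  1.0000e-03  1.4000e-01 -0.0000e+00]
(-57, 52) [ 0.5986 -0.0862  0.0744] [-1.30418e+02  5.08840e+01 -6.31790e+01  1.00000e-03  1.40000e-01
 -0.00000e+00]
(-57, 42) [ 0.5986 -0.0862  0.0644] [-1.30411e+02  5.08780e+01 -5.31790e+01  1.00000e-03  1.40000e-01
 -0.00000e+00]
```

>>> {"api": "drive_tool", "payload": {
  "moves": [
    {"x":0,"y":0,"z":-50,"rx":0,"ry":0,"rz":0,"fingers":1},
    {"x":0,"y":0,"z":-95,"rx":0,"ry":0,"rz":0,"fingers":1},
    {"x":-30,"y":25,"z":-101,"rx":0,"ry":0.07,"rz":0,"fingers":1},
    {"x":-70,"y":51,"z":-95,"rx":0,"ry":0.14,"rz":0,"fingers":1},
    {"x":-70,"y":51,"z":-67,"rx":0,"ry":0.14,"rz":0,"fingers":1},
    {"x":-70,"y":51,"z":-67,"rx":0,"ry":0.14,"rz":0,"fingers":1},
    {"x":-70,"y":51,"z":-67,"rx":0,"ry":0.14,"rz":0,"fingers":1},
    {"x":-90,"y":51,"z":-66,"rx":0,"ry":0.14,"rz":0,"fingers":1},
    {"x":-110,"y":51,"z":-65,"rx":0,"ry":0.14,"rz":0,"fingers":1},
    {"x":-130,"y":51,"z":-63,"rx":0,"ry":0.14,"rz":0,"fingers":1},
    {"x":-130,"y":51,"z":-63,"rx":0,"ry":0.14,"rz":0,"fingers":1},
    {"x":-130,"y":51,"z":-63,"rx":0,"ry":0.14,"rz":0,"fingers":1}
  ]
}}

```text
time_s: 32.98
tool_pos: [0.5987, -0.0856, 0.0742]
tool_rot: [180.0, -8.0, 74.1]
force: [0.2, 0.3, 0.1]
grip_width: 0.0195
grasp_force: 60.0
```

```bash
python3 - <<'E'
from h import *
o=sensors.get_obs();P=np.array(o['tool_pos']);R=Ro.from_euler('xyz',o['tool_rot'],degrees=True);print(o['time_s'],P,o['tool_rot'],RT.T@o['force'],RT.T@o['wrist_torque'],o['grasp_force'])
print('tip',RT.T@(P+R.apply([-.086,0,.0111])-AX))
p,R=stick(-57,42,D=86,UB=11.1);print(rel(p,R))
c=cam('side');np.save('side6.npy',c,allow_pickle=True);a=np.load('side4.npy',allow_pickle=True).item();d=np.abs(a['image'].astype(int)-c['image']).sum(2)>60; print(d[285:380,290:365].sum())
E
```

```text
32.975 [ 0.59873071 -0.08557469  0.07417659] [179.98078053  -8.0176092   74.06898249] [-0.37680398  0.06346823  0.09131951] [ 0.08530613 -0.19447523  0.05921146] 59.999847784638405
tip [-5.36837025e-02 -5.45902870e-05  5.11900288e-02]
[ 2.006e+00  8.000e-03  9.589e+00  0.000e+00 -0.000e+00 -1.000e-03]
0
```

>>> {"api": "drive_tool", "payload": {
  "moves": [
    {"x":2,"y":0,"z":5,"rx":0,"ry":0,"rz":0,"fingers":1},
    {"x":1.5,"y":0,"z":10,"rx":0,"ry":0,"rz":0,"fingers":1},
    {"x":1.5,"y":0,"z":12,"rx":0,"ry":0,"rz":0,"fingers":1},
    {"x":1.5,"y":0,"z":12,"rx":0,"ry":0,"rz":0,"fingers":1}
  ]
}}

```text
time_s: 33.52
tool_pos: [0.5996, -0.0822, 0.0625]
tool_rot: [-180.0, -8.0, 74.1]
force: [-0.5, 1.3, 2.3]
grip_width: 0.0198
grasp_force: 60.0
```

>>> {"api": "drive_tool", "payload": {
  "moves": [
    {"x":0,"y":0,"z":2,"rx":0,"ry":0,"rz":0,"fingers":1},
    {"x":0,"y":0,"z":2,"rx":0,"ry":0,"rz":0,"fingers":1},
    {"x":0,"y":0,"z":2,"rx":0,"ry":0,"rz":0,"fingers":1}
  ]
}}

```text
time_s: 33.9
tool_pos: [0.6, -0.0821, 0.0614]
tool_rot: [179.9, -8.0, 74.1]
force: [-0.8, 2.5, 6.8]
grip_width: 0.0197
grasp_force: 60.0
```

>>> {"api": "drive_tool", "payload": {
  "moves": [
    {"x":0,"y":0,"z":2,"rx":0,"ry":0,"rz":0,"fingers":1},
    {"x":0,"y":0,"z":2,"rx":0,"ry":0,"rz":0,"fingers":1},
    {"x":0,"y":0,"z":2,"rx":0,"ry":0,"rz":0,"fingers":1}
  ]
}}

```text
time_s: 34.28
tool_pos: [0.6004, -0.0817, 0.0597]
tool_rot: [179.9, -8.0, 74.1]
force: [-1.8, 2.7, 7.0]
grip_width: 0.0193
grasp_force: 60.0
```

```bash
python3 - <<'E'
from h import *
o=sensors.get_obs();P=np.array(o['tool_pos']);R=Ro.from_euler('xyz',o['tool_rot'],degrees=True);print(RT.T@o['force'],RT.T@o['wrist_torque'])
print('tip',RT.T@(P+R.apply([-.086,0,.0111])-AX))
c=cam('side');a=np.load('side6.npy',allow_pickle=True).item();d=np.abs(a['image'].astype(int)-c['image']).sum(2)>60; print(d[285:380,290:365].sum())
E
```

```text
[-2.1054337  -2.49103251  7.02472995] [-0.42410161 -0.14804763 -0.14129525]
tip [-0.05787848  0.00056148  0.03674457]
0
```

```bash
cat > fit2.py <<'E'
from h import *
from scipy.optimize import least_squares
def fit(D=86):
    c=cam('wrist');o=sensors.get_obs();R=Ro.from_euler('xyz',o['tool_rot'],degrees=True);P=np.array(o['tool_pos'])
    h=cv2.cvtColor(c['image'],cv2.COLOR_RGB2HSV);g=cv2.cvtColor(c['image'],cv2.COLOR_RGB2GRAY).astype(float);E=[]
    for v in range(6,220,3):
        d=np.abs(np.diff(g[v])); l=240+d[240:266].argmax(); r=284+d[284:310].argmax()
        sub=lambda k:k+.5+((d[k+1]-d[k-1])/(2*(2*d[k]-d[k-1]-d[k+1])+1e-9)); E.append((v,sub(l),sub(r)))
    E=np.array(E)
    def pt(q,x,y): return proj(c,P+R.apply(Ro.from_euler('yz',[q[0],q[2]],degrees=True).apply(np.array([x,y+q[1],-7.])/1000)-[0,0,.011]))
    def f(q):
        res=[]
        for y,k in((-10,1),(10,2)):
            A=pt(q,120,y);B=pt(q,30,y); res.append(A[0]+(B[0]-A[0])*(E[:,0]-A[1])/(B[1]-A[1])-E[:,k])
        return np.concatenate(res)
    s=least_squares(f,[-3,0,0],loss='soft_l1',f_scale=.3); q=s.x
    tip=RT.T@(P+R.apply(Ro.from_euler('yz',[q[0],q[2]],degrees=True).apply(np.array([-D,q[1],21.])/1000)-[0,0,.011])-AX)
    print('rot,y,yaw',q.round(2),'res',np.median(np.abs(s.fun)).round(2),'w',(E[::20,2]-E[::20,1]).round(1),'tip mm',(tip*1000).round(1),'F',(RT.T@o['force']).round(1),'M',(RT.T@o['wrist_torque']).round(2),'t',o['time_s'])
if __name__=='__main__': fit()
E
python3 fit2.py
```

```text
rot,y,yaw [-2.29  0.19  0.32] res 0.13 w [47.1 45.  43.2 40.8] tip mm [-56.5   0.3  41.2] F [-1.8 -1.8  7.5] M [-0.47 -0.19 -0.12] t 34.375
```

>>> {"api": "drive_tool", "payload": {
  "moves": [
    {"x":0,"y":0,"z":2,"rx":0,"ry":0,"rz":0,"fingers":1},
    {"x":0,"y":0,"z":2,"rx":0,"ry":0,"rz":0,"fingers":1},
    {"x":0,"y":0,"z":2,"rx":0,"ry":0,"rz":0,"fingers":1}
  ]
}}

```text
time_s: 34.75
tool_pos: [0.6006, -0.0811, 0.0578]
tool_rot: [179.9, -8.0, 74.1]
force: [-2.0, 3.4, 7.8]
grip_width: 0.0197
grasp_force: 60.0
```

```bash
python3 fit2.py
```

```text
rot,y,yaw [-3.51  0.14  0.39] res 0.14 w [46.8 44.4 43.  40.8] tip mm [-56.4   0.1  41. ] F [-1.  -2.1  6.7] M [-0.45 -0.09 -0.11] t 34.8
```

```bash
cat >> h.py <<'E'
def stick3(xt,zt,tilt,rot=-3.5,D=86):
    R=toolR(tilt); q=Ro.from_euler('y',rot,degrees=True); tip=q.apply([-D/1000,0,.022])-[0,0,.011]
    return W(xt,0,zt)-R.apply(tip),R
E
python3 - <<'E'
from h import *
p0,R0=stick3(-47,53,-21.5); print('pre',p0.round(4),rel(p0,R0))
o=sensors.get_obs(); print('up',rel(np.array(o['tool_pos'])+[0,0,.015],toolR(-8)))
for z in(45,42,40,38,36,34,32,30): print(z,rel(*stick3(-47,z,-21.5),p0,R0)[[0,2]])
print('corner',[(RT.T@(stick3(-47,z,-21.5)[0]+R0.apply([-.0375,0,-.062])-AX)*1000).round(1) for z in(53,36)])
E
```

```text
pre [ 0.5957 -0.0964  0.0903] [-1.1308e+01 -4.6500e-01 -3.4390e+01  2.0000e-03  2.3500e-01  1.0000e-03]
up [ 2.0930e+00  2.4000e-02 -1.4853e+01  2.0000e-03 -0.0000e+00  0.0000e+00]
45 [-2.932  7.443]
42 [-4.032 10.235]
40 [-4.765 12.095]
38 [-5.498 13.956]
36 [-6.231 15.817]
34 [-6.964 17.678]
32 [-7.697 19.539]
30 [-8.43 21.4 ]
corner [array([-68.4,  -0. , 134.2]), array([-68.4,  -0. , 117.2])]
```

```bash
python3 - <<'E'
from h import *
L=lambda x,z,t,y=-50:(W(x,y,z),toolR(t))
for n,a in(('out',L(-250,85,-8,-10)),('over',L(-265,60,-3.5)),('down',L(-265,11.6,-3.5))): print(n,rel(*a))
p,R=L(-265,11.6,-3.5)
for n,a in(('rise',L(-265,45,0)),('shift',L(-290,35,15)),('low',L(-290,14,15))): print(n,rel(*a,p,R))
E
```

```text
out [ 1.10724e+02 -1.04510e+01 -1.18930e+01  2.00000e-03 -0.00000e+00
  0.00000e+00]
over [ 1.22105e+02 -5.04880e+01  1.48930e+01  2.00000e-03 -7.90000e-02
  0.00000e+00]
down [ 1.15351e+02 -5.05650e+01  6.28190e+01  2.00000e-03 -7.90000e-02
  0.00000e+00]
rise [  2.039   0.    -33.338  -0.     -0.061  -0.   ]
shift [ 26.382  -0.    -21.83    0.     -0.323  -0.   ]
low [25.1   -0.    -0.869  0.    -0.323 -0.   ]
```

>>> {"api": "drive_tool", "payload": {
  "moves": [
    {"x":2,"y":0,"z":-15,"rx":0,"ry":0,"rz":0,"fingers":1},
    {"x":40,"y":0,"z":-14,"rx":0,"ry":0,"rz":0,"fingers":1},
    {"x":80,"y":0,"z":-13,"rx":0,"ry":0,"rz":0,"fingers":1},
    {"x":111,"y":-10,"z":-12,"rx":0,"ry":0,"rz":0,"fingers":1},
    {"x":122,"y":-50,"z":15,"rx":0,"ry":-0.079,"rz":0,"fingers":1},
    {"x":117,"y":-50.5,"z":50,"rx":0,"ry":-0.079,"rz":0,"fingers":1},
    {"x":115.5,"y":-50.5,"z":60,"rx":0,"ry":-0.079,"rz":0,"fingers":1},
    {"x":115.5,"y":-50.5,"z":62,"rx":0,"ry":-0.079,"rz":0,"fingers":1},
    {"x":115.5,"y":-50.5,"z":62,"rx":0,"ry":-0.079,"rz":0,"fingers":1}
  ]
}}

```text
time_s: 35.92
tool_pos: [0.5863, 0.049, 0.0121]
tool_rot: [179.9, -3.5, 74.0]
force: [0.6, -0.2, -0.5]
grip_width: 0.0196
grasp_force: 60.0
```

>>> {"api": "drive_tool", "payload": {
  "moves": [
    {"x":0,"y":0,"z":0,"rx":0,"ry":0,"rz":0,"fingers":0.1},
    {"x":0,"y":0,"z":0,"rx":0,"ry":0,"rz":0,"fingers":0.1},
    {"x":10,"y":0,"z":-16,"rx":0,"ry":-0.1,"rz":0,"fingers":0.1},
    {"x":26,"y":0,"z":-18,"rx":0,"ry":-0.25,"rz":0,"fingers":0.1},
    {"x":26,"y":0,"z":-15,"rx":0,"ry":-0.323,"rz":0,"fingers":0.1},
    {"x":25,"y":0,"z":-3,"rx":0,"ry":-0.323,"rz":0,"fingers":0.1},
    {"x":25,"y":0,"z":-3,"rx":0,"ry":-0.323,"rz":0,"fingers":0.1}
  ]
}}

```text
time_s: 36.8
tool_pos: [0.5906, 0.0721, 0.014]
tool_rot: [-179.9, 15.1, 74.0]
force: [-1.1, -0.1, 0.6]
grip_width: 0.0392
grasp_force: 0.0
```

```bash
python3 - <<'E'
from h import *
o=sensors.get_obs();P=np.array(o['tool_pos']);print(o['time_s'],P,o['tool_rot'],o['grip_width'],o['force'],(RT.T@(P-AX)*1000).round(1))
c=cam('wrist');g=cv2.cvtColor(c['image'],cv2.COLOR_RGB2GRAY).astype(float)
for v in(60,120,180): d=np.abs(np.diff(g[v]));print(v,240+d[240:266].argmax(),284+d[284:312].argmax())
c=cam('side');h=cv2.cvtColor(c['image'],cv2.COLOR_RGB2HSV);m=cv2.inRange(h,(3,90,30),(17,255,190))
for x in(-160,-170,-180,-190): print(x,[proj(c,W(x,-50,z)).round(1).tolist() for z in(0,28)])
print([(v,np.where(m[v,290:330])[0][[0,-1]]+290) for v in range(255,286,2) if m[v,290:330].any()])
E
```

```text
36.8 [0.59061875 0.07211164 0.01397557] [-179.87501058   15.12197152   74.02587938] 0.03923042276458449 [-1.08438547 -0.11297472  0.55163927] [-286.7  -51.    14. ]
60 255 311
120 257 308
180 258 304
-160 [[304.8, 279.0], [305.5, 270.0]]
-170 [[305.1, 276.1], [305.7, 267.1]]
-180 [[305.3, 273.3], [305.9, 264.3]]
-190 [[305.5, 270.5], [306.2, 261.5]]
[(255, array([303, 311])), (257, array([303, 311])), (259, array([303, 311])), (261, array([303, 311])), (263, array([302, 311])), (265, array([302, 311])), (267, array([302, 310])), (269, array([302, 310])), (271, array([302, 310])), (273, array([302, 309])), (275, array([309, 309]))]
```

>>> {"api": "drive_tool", "payload": {
  "force": 60,
  "moves": [
    {"x":-0.5,"y":0,"z":2,"rx":0,"ry":0,"rz":0,"fingers":0.1},
    {"x":-0.5,"y":0,"z":2,"rx":0,"ry":0,"rz":0,"fingers":1},
    {"x":-0.5,"y":0,"z":2,"rx":0,"ry":0,"rz":0,"fingers":1},
    {"x":-0.5,"y":0,"z":2,"rx":0,"ry":0,"rz":0,"fingers":1},
    {"x":-0.5,"y":0,"z":2,"rx":0,"ry":0,"rz":0,"fingers":1}
  ]
}}

```text
time_s: 37.52
tool_pos: [0.5917, 0.0729, 0.014]
tool_rot: [180.0, 15.1, 74.1]
force: [0.1, -0.1, 1.1]
grip_width: 0.0195
grasp_force: 60.0
```

```bash
cat >> h.py <<'E'
# third grasp: tool was tilted TG over the level stick; tip vector measured then in the tool frame
def tipvec(P,rot,tipx=-177):
    R=Ro.from_euler('xyz',rot,degrees=True); q=RT.T@(P-AX); return R.inv().apply(W(tipx,q[1]*1000,0)-P)
def stick4(xt,zt,tilt,tv):
    R=toolR(tilt); return W(xt,0,zt)-R.apply(tv),R
E
python3 - <<'E'
from h import *
o=sensors.get_obs();P=np.array(o['tool_pos']);print(o['time_s'],P,o['tool_rot'],o['grip_width'],o['grasp_force'])
tv=tipvec(P,o['tool_rot']);np.save('tv.npy',tv);print('tv',tv)
print('up',rel(P+[0,0,.1],toolR(15)))
for a in[(-120,95),(-120,58),(-52,58)]: p,R=stick4(*a,-5,tv);print(a,p.round(4),rel(p,R))
p0,R0=stick4(-52,58,-5,tv)
for z in(48,42,38,34,30): print(z,rel(*stick4(-52,z,-5,tv),p0,R0)[[0,2]])
print('corner',(RT.T@(stick4(-52,36,-5,tv)[0]+R0.apply([-.0375,0,-.062])-AX)*1000).round(1))
E
```

```text
37.525 [0.59166803 0.07288347 0.01395431] [179.95502501  15.05969819  74.07933005] 0.019542735467441452 60.00042624771595
tv [-1.03326211e-01  6.78973546e-06  4.22522224e-02]
up [-2.5983e+01  7.6000e-02 -9.6566e+01  1.0000e-03  1.0000e-03 -0.0000e+00]
(-120, 95) [ 0.6212 -0.0068  0.1461] [-1.00469e+02  5.03210e+01 -1.09770e+02  1.00000e-03  3.50000e-01
 -0.00000e+00]
(-120, 58) [ 0.6212 -0.0068  0.1091] [-9.0855e+01  5.0293e+01 -7.4041e+01  1.0000e-03  3.5000e-01 -0.0000e+00]
(-52, 58) [ 0.6026 -0.0722  0.1091] [-1.5652e+02  5.0303e+01 -5.6373e+01  1.0000e-03  3.5000e-01 -0.0000e+00]
48 [-0.872  9.962]
42 [-1.394 15.939]
38 [-1.743 19.924]
34 [-2.092 23.909]
30 [-2.44  27.893]
corner [-108.5   -0.   145.6]
```

>>> {"api": "drive_tool", "payload": {
  "moves": [
    {"x":-13,"y":0,"z":-48,"rx":0,"ry":0,"rz":0,"fingers":1},
    {"x":-26,"y":0,"z":-96,"rx":0,"ry":0,"rz":0,"fingers":1},
    {"x":-60,"y":20,"z":-120,"rx":0,"ry":0.12,"rz":0,"fingers":1},
    {"x":-90,"y":40,"z":-115,"rx":0,"ry":0.25,"rz":0,"fingers":1},
    {"x":-100,"y":50,"z":-110,"rx":0,"ry":0.35,"rz":0,"fingers":1},
    {"x":-96,"y":50,"z":-92,"rx":0,"ry":0.35,"rz":0,"fingers":1},
    {"x":-91,"y":50,"z":-74,"rx":0,"ry":0.35,"rz":0,"fingers":1},
    {"x":-91,"y":50,"z":-74,"rx":0,"ry":0.35,"rz":0,"fingers":1},
    {"x":-91,"y":50,"z":-74,"rx":0,"ry":0.35,"rz":0,"fingers":1},
    {"x":-113,"y":50,"z":-68,"rx":0,"ry":0.35,"rz":0,"fingers":1},
    {"x":-135,"y":50,"z":-62,"rx":0,"ry":0.35,"rz":0,"fingers":1},
    {"x":-156.5,"y":50,"z":-56.4,"rx":0,"ry":0.35,"rz":0,"fingers":1},
    {"x":-156.5,"y":50,"z":-56.4,"rx":0,"ry":0.35,"rz":0,"fingers":1},
    {"x":-156.5,"y":50,"z":-56.4,"rx":0,"ry":0.35,"rz":0,"fingers":1}
  ]
}}

```text
time_s: 39.28
tool_pos: [0.6027, -0.0701, 0.1095]
tool_rot: [179.9, -5.1, 74.2]
force: [0.4, 0.5, -1.9]
grip_width: 0.0196
grasp_force: 60.0
```

```bash
python3 - <<'E'
from h import *
o=sensors.get_obs();P=np.array(o['tool_pos']);R=Ro.from_euler('xyz',o['tool_rot'],degrees=True);tv=np.load('tv.npy')
print(o['time_s'],P,o['tool_rot'],(RT.T@o['force']).round(1),'tip',(RT.T@(P+R.apply(tv)-AX)*1000).round(1))
c=cam('side');a=np.load('side6.npy',allow_pickle=True).item();d=np.abs(a['image'].astype(int)-c['image']).sum(2)>60; print(d[285:380,290:365].sum()); np.save('side7.npy',c,allow_pickle=True)
for z in(44,40): print(rel(*stick4(-53,z,-5,tv)))
E
```

```text
39.275 [ 0.60270955 -0.07014915  0.10947955] [179.93520593  -5.05489572  74.18989486] [-0.6  0.2 -1.9] tip [-54.   -0.2  58.3]
0
[-2.3950e+00  4.9600e-01  1.4103e+01  1.0000e-03 -1.0000e-03  2.0000e-03]
[-2.7470e+00  4.9300e-01  1.8088e+01  1.0000e-03 -1.0000e-03  2.0000e-03]
```

>>> {"api": "drive_tool", "payload": {
  "moves": [
    {"x":-1.5,"y":0.3,"z":9,"rx":0,"ry":0,"rz":0,"fingers":1},
    {"x":-2.7,"y":0.3,"z":17,"rx":0,"ry":0,"rz":0,"fingers":1},
    {"x":-2.7,"y":0.3,"z":18,"rx":0,"ry":0,"rz":0,"fingers":1},
    {"x":-2.7,"y":0.3,"z":18,"rx":0,"ry":0,"rz":0,"fingers":1}
  ]
}}

```text
time_s: 39.83
tool_pos: [0.602, -0.073, 0.0907]
tool_rot: [-180.0, -5.0, 74.1]
force: [0.0, 0.2, 1.0]
grip_width: 0.0198
grasp_force: 60.0
```

>>> {"api": "drive_tool", "payload": {
  "moves": [
    {"x":-0.2,"y":0,"z":2,"rx":0,"ry":0,"rz":0,"fingers":1},
    {"x":-0.2,"y":0,"z":2,"rx":0,"ry":0,"rz":0,"fingers":1},
    {"x":-0.2,"y":0,"z":2,"rx":0,"ry":0,"rz":0,"fingers":1}
  ]
}}

```text
time_s: 40.2
tool_pos: [0.6024, -0.0727, 0.0896]
tool_rot: [179.9, -5.0, 74.1]
force: [-0.8, 1.2, 4.3]
grip_width: 0.0196
grasp_force: 60.0
```

>>> {"api": "drive_tool", "payload": {
  "moves": [
    {"x":-0.2,"y":0,"z":2,"rx":0,"ry":0,"rz":0,"fingers":1},
    {"x":-0.2,"y":0,"z":2,"rx":0,"ry":0,"rz":0,"fingers":1},
    {"x":-0.2,"y":0,"z":2,"rx":0,"ry":0,"rz":0,"fingers":1}
  ]
}}

```text
time_s: 40.58
tool_pos: [0.6028, -0.072, 0.088]
tool_rot: [179.9, -5.1, 74.1]
force: [-1.9, 3.2, 6.6]
grip_width: 0.0195
grasp_force: 60.0
```

```bash
cat > st.py <<'E'
from h import *
o=sensors.get_obs();P=np.array(o['tool_pos']);R=Ro.from_euler('xyz',o['tool_rot'],degrees=True);tv=np.load('tv.npy')
print(o['time_s'],P,(RT.T@o['force']).round(1),(RT.T@o['wrist_torque']).round(2),'tip',(RT.T@(P+R.apply(tv)-AX)*1000).round(1))
c=cam('side');a=np.load('side7.npy',allow_pickle=True).item();d=np.abs(a['image'].astype(int)-c['image']).sum(2)>60; print('change',d[285:380,290:365].sum())
E
python3 st.py
```

```text
40.575 [ 0.60276422 -0.0720287   0.08803255] [-2.5 -2.7  6.6] [-0.48 -0.04 -0.19] tip [-52.2   0.3  36.8]
change 0
```

>>> {"api": "drive_tool", "payload": {
  "moves": [
    {"x":-0.2,"y":0,"z":2,"rx":0,"ry":0,"rz":0,"fingers":1},
    {"x":-0.2,"y":0,"z":2,"rx":0,"ry":0,"rz":0,"fingers":1}
  ]
}}

```text
time_s: 40.88
tool_pos: [0.603, -0.0713, 0.0862]
tool_rot: [179.9, -5.1, 74.2]
force: [-0.1, 5.1, 7.6]
grip_width: 0.0198
grasp_force: 60.0
```

>>> {"api": "drive_tool", "payload": {
  "moves": [
    {"x":-0.2,"y":0,"z":3,"rx":0,"ry":0,"rz":0,"fingers":1},
    {"x":-0.2,"y":0,"z":3,"rx":0,"ry":0,"rz":0,"fingers":1}
  ]
}}

```text
time_s: 41.12
tool_pos: [0.6035, -0.0707, 0.0834]
tool_rot: [179.9, -5.2, 74.2]
force: [-0.5, 5.4, 7.5]
grip_width: 0.0196
grasp_force: 60.0
```

```bash
python3 st.py; python3 - <<'E'
from h import *
c=cam('wrist');o=sensors.get_obs();R=Ro.from_euler('xyz',o['tool_rot'],degrees=True);P=np.array(o['tool_pos']);tv=np.load('tv.npy')
g=cv2.cvtColor(c['image'],cv2.COLOR_RGB2GRAY).astype(float)
for v in(70,100,130,160,190,210): d=np.abs(np.diff(g[v]));print(v,240+d[240:268].argmax(),282+d[282:310].argmax(),end='; ')
d=np.abs(np.diff(g[:200,268:282].mean(1)));print('rear row cands',np.argsort(d)[-4:],np.sort(d)[-4:].round(0))
# model: stick axis dir in tool frame u (pitch 15 rel), top surface
for rot in(0,-2,-4,-6,-8):
    q=Ro.from_euler('y',rot-15.05,degrees=True) if False else Ro.from_euler('y',rot,degrees=True)
    b=Ro.from_euler('y',15.05,degrees=True)  # stick frame -> tool frame
    f=lambda s,y,h:P+R.apply(q.apply(tv+b.apply(np.array([s,y,-h])/1000)+[0,0,.011])-[0,0,.011])
    print(rot,[proj(c,f(s,y,28)).round(1).tolist() for s in(150,220) for y in(-10,10)],'tip',(RT.T@(f(0,0,0)-AX)*1000).round(1),'rearz',(RT.T@(f(220,0,0)-AX)*1000).round(0)[[0,2]])
E
```

```text
41.125 [ 0.60346188 -0.07071751  0.08338431] [-5.1 -2.   7.5] [-0.42  0.47 -0.15] tip [-53.8   0.7  32. ]
change 0
70 250 303; 100 251 301; 130 252 300; 160 253 298; 190 254 297; 210 254 297; rear row cands [ 5  4 32 44] [18. 19. 19. 27.]
0 [[253.6, 215.0], [296.0, 215.0], [245.9, 44.4], [303.5, 44.4]] tip [-53.8   0.7  32. ] rearz [-260.  108.]
-2 [[253.7, 213.4], [295.9, 213.4], [246.8, 43.9], [302.6, 43.9]] tip [-51.6   0.7  35.5] rearz [-261.  104.]
-4 [[253.9, 211.9], [295.7, 211.9], [247.7, 43.9], [301.8, 43.9]] tip [-49.6   0.7  39. ] rearz [-261.  100.]
-6 [[254.1, 210.5], [295.5, 210.5], [248.5, 44.2], [301.0, 44.3]] tip [-47.8   0.7  42.6] rearz [-261.   97.]
-8 [[254.2, 209.2], [295.4, 209.3], [249.3, 45.0], [300.3, 45.0]] tip [-46.    0.7  46.3] rearz [-261.   93.]
```

```bash
python3 - <<'E'
from h import *
tv=np.load('tv.npy'); tv2=Ro.from_euler('y',-4,degrees=True).apply(tv+[0,0,.011])-[0,0,.011]; np.save('tv.npy',tv2); print(tv2)
o=sensors.get_obs();P=np.array(o['tool_pos'])
print('up',rel(P+[0,0,.015],toolR(-5)))
p0,R0=stick4(-62,54,-28,tv2);print('pre',p0.round(4),rel(p0,R0))
for a in((-62,46),(-62,42),(-61,38),(-60,36),(-59,34),(-58,32),(-57,30)):print(a,rel(*stick4(*a,-28,tv2),p0,R0)[[0,2]])
print('corner',(RT.T@(p0+R0.apply([-.0375,0,-.062])-AX)*1000).round(1))
E
```

```text
[-1.06789201e-01  6.78973546e-06  3.49148305e-02]
up [ 1.3490e+00  3.6000e-02 -1.4939e+01  2.0000e-03 -3.0000e-03  1.0000e-03]
pre [ 0.5994 -0.0831  0.135 ] [-8.2690e+00 -3.3400e-01 -5.2537e+01  2.0000e-03  3.9900e-01  2.0000e-03]
(-62, 46) [-3.756  7.064]
(-62, 42) [-5.634 10.595]
(-61, 38) [-8.394 13.658]
(-60, 36) [-10.216  14.954]
(-59, 34) [-12.038  16.251]
(-58, 32) [-13.86   17.547]
(-57, 30) [-15.682  18.843]
corner [-77.7  -0.  172.1]
```

>>> {"api": "drive_tool", "payload": {
  "moves": [
    {"x":2,"y":0,"z":-15,"rx":0,"ry":0,"rz":0,"fingers":1},
    {"x":1,"y":0,"z":-30,"rx":0,"ry":0.12,"rz":0,"fingers":1},
    {"x":-3,"y":0,"z":-43,"rx":0,"ry":0.27,"rz":0,"fingers":1},
    {"x":-8.3,"y":0,"z":-52.5,"rx":0,"ry":0.399,"rz":0.002,"fingers":1},
    {"x":-8.3,"y":0,"z":-52.5,"rx":0,"ry":0.399,"rz":0.002,"fingers":1},
    {"x":-8.3,"y":0,"z":-52.5,"rx":0,"ry":0.399,"rz":0.002,"fingers":1},
    {"x":-8.3,"y":0,"z":-52.5,"rx":0,"ry":0.399,"rz":0.002,"fingers":1}
  ]
}}

```text
time_s: 42.1
tool_pos: [0.5988, -0.0829, 0.1337]
tool_rot: [180.0, -27.8, 74.2]
force: [1.3, -0.1, -0.8]
grip_width: 0.0198
grasp_force: 60.0
```

```bash
python3 st.py; python3 - <<'E'
from h import *
o=sensors.get_obs();print(o['tool_rot']);tv=np.load('tv.npy')
for a in((-62,42),(-61,38)):print(a,rel(*stick4(*a,-28,tv)))
E
```

```text
42.1 [ 0.59880224 -0.08288862  0.13365948] [-0.3  1.3 -0.8] [ 0.04 -0.57 -0.06] tip [-61.7  -0.5  52.9]
change 0
[179.98396328 -27.82063671  74.21361717]
(-62, 42) [-4.866e+00  5.930e-01  9.504e+00 -1.000e-03  3.000e-03  2.000e-03]
(-61, 38) [-7.6170e+00  5.9100e-01  1.2575e+01 -1.0000e-03  3.0000e-03  2.0000e-03]
```

Going down onto the pedal, then pushing partly along the stick.

>>> {"api": "drive_tool", "payload": {
  "moves": [
    {"x":-2.5,"y":0.5,"z":5,"rx":0,"ry":0,"rz":0,"fingers":1},
    {"x":-5,"y":0.5,"z":9.5,"rx":0,"ry":0,"rz":0,"fingers":1},
    {"x":-7.6,"y":0.5,"z":12.6,"rx":0,"ry":0,"rz":0,"fingers":1},
    {"x":-7.6,"y":0.5,"z":12.6,"rx":0,"ry":0,"rz":0,"fingers":1}
  ]
}}

```text
time_s: 42.65
tool_pos: [0.5995, -0.0848, 0.12]
tool_rot: [180.0, -28.0, 74.0]
force: [-0.9, 4.0, 6.3]
grip_width: 0.0192
grasp_force: 60.0
```

>>> {"api": "drive_tool", "payload": {
  "moves": [
    {"x":-1.8,"y":0,"z":1.3,"rx":0,"ry":0,"rz":0,"fingers":1},
    {"x":-1.8,"y":0,"z":1.3,"rx":0,"ry":0,"rz":0,"fingers":1}
  ]
}}

```text
time_s: 42.9
tool_pos: [0.5986, -0.0872, 0.1165]
tool_rot: [-180.0, -27.9, 74.0]
force: [0.0, 0.1, 0.1]
grip_width: 0.0203
grasp_force: 60.0
```

>>> {"api": "drive_tool", "payload": {
  "moves": [
    {"x":-1.8,"y":0,"z":1.3,"rx":0,"ry":0,"rz":0,"fingers":1},
    {"x":-1.8,"y":0,"z":1.3,"rx":0,"ry":0,"rz":0,"fingers":1}
  ]
}}

```text
time_s: 43.15
tool_pos: [0.5979, -0.0879, 0.1132]
tool_rot: [-179.9, -27.9, 73.9]
force: [2.9, 1.9, -6.7]
grip_width: 0.0197
grasp_force: 60.0
```

```bash
python3 st.py
```

```text
43.15 [ 0.59789479 -0.08791418  0.11318627] [-2.6  2.3 -6.7] [ 0.67 -0.27 -0.15] tip [-56.8  -0.4  32.4]
change 459
```

>>> {"api": "drive_tool", "payload": {
  "moves": [
    {"x":10,"y":0,"z":-2,"rx":0,"ry":0,"rz":0,"fingers":1},
    {"x":22,"y":0,"z":-4.3,"rx":0,"ry":0,"rz":0,"fingers":1},
    {"x":34,"y":0,"z":-6.6,"rx":0,"ry":0,"rz":0,"fingers":1},
    {"x":46,"y":0,"z":-9,"rx":0,"ry":0,"rz":0,"fingers":1},
    {"x":60,"y":0,"z":-11.7,"rx":0,"ry":0,"rz":0,"fingers":1},
    {"x":78,"y":0,"z":-15,"rx":0,"ry":0,"rz":0,"fingers":1},
    {"x":98,"y":0,"z":-19,"rx":0,"ry":0,"rz":0,"fingers":1},
    {"x":98,"y":0,"z":-19,"rx":0,"ry":0,"rz":0,"fingers":1},
    {"x":98,"y":0,"z":-19,"rx":0,"ry":0,"rz":0,"fingers":1}
  ]
}}

```text
time_s: 44.32
tool_pos: [0.6196, -0.0142, 0.177]
tool_rot: [-180.0, -27.8, 74.0]
force: [0.6, 0.2, -0.7]
grip_width: 0.0193
grasp_force: 60.0
```

```bash
python3 - <<'E'
from h import *
o=sensors.get_obs();P=np.array(o['tool_pos']);R=Ro.from_euler('xyz',o['tool_rot'],degrees=True);tv=np.load('tv.npy')
print(o['time_s'],P,o['tool_rot'],(RT.T@o['force']).round(1),o['grip_width'],'tip',(RT.T@(P+R.apply(tv)-AX)*1000).round(1))
s0=np.load('side0.npy',allow_pickle=True).item();s7=np.load('side7.npy',allow_pickle=True).item();c=cam('side')
D=lambda a:(np.abs(a['image'].astype(int)-c['image']).sum(2)>60)[275:380,290:365].sum()
print('vs shut',D(s0),'vs cocked',D(s7))
# stick pose in hand: edges in wrist view
c=cam('wrist');g=cv2.cvtColor(c['image'],cv2.COLOR_RGB2GRAY).astype(float)
for v in(60,70,100,130,160,190,210): d=np.abs(np.diff(g[v]));print(v,240+d[240:268].argmax(),282+d[282:310].argmax(),end='; ')
d=np.abs(np.diff(g[:200,268:282].mean(1)));print('rear row',np.argsort(d)[-4:])
for rot in(6,3,0,-3,-6):
    q=Ro.from_euler('y',rot,degrees=True);b=Ro.from_euler('y',11.05,degrees=True)
    f=lambda s,y,h:P+R.apply(q.apply(tv+b.apply(np.array([s,y,-h])/1000)+[0,0,.011])-[0,0,.011])
    A,B=[ [proj(c,f(s,y,28)) for y in(-10,10)] for s in(150,220)]
    w=lambda v:[(A[i][0]+(B[i][0]-A[i][0])*(v-A[i][1])/(B[i][1]-A[i][1])).round(1) for i in(0,1)]
    print(rot,'rear row',B[0][1].round(1),[(v,w(v)) for v in(70,130,190)])
E
```

```text
44.325 [ 0.61961309 -0.01415527  0.1769759 ] [-179.98772487  -27.80636327   73.96161046] [-0.3  0.5 -0.7] 0.01934758375152875 tip [-133.5    0.3   96.3]
vs shut 608 vs cocked 1545
60 247 302; 70 247 302; 100 249 301; 130 250 299; 160 251 298; 190 253 297; 210 253 296; rear row [35 34 44 45]
6 rear row 44.2 [(70, [np.float64(246.1), np.float64(303.1)]), (130, [np.float64(249.2), np.float64(300.3)]), (190, [np.float64(252.2), np.float64(297.6)])]
3 rear row 43.0 [(70, [np.float64(247.4), np.float64(301.9)]), (130, [np.float64(250.1), np.float64(299.5)]), (190, [np.float64(252.7), np.float64(297.1)])]
0 rear row 42.9 [(70, [np.float64(248.6), np.float64(300.8)]), (130, [np.float64(250.9), np.float64(298.7)]), (190, [np.float64(253.2), np.float64(296.6)])]
-3 rear row 43.6 [(70, [np.float64(249.6), np.float64(299.8)]), (130, [np.float64(251.6), np.float64(298.0)]), (190, [np.float64(253.6), np.float64(296.2)])]
-6 rear row 45.1 [(70, [np.float64(250.6), np.float64(298.9)]), (130, [np.float64(252.3), np.float64(297.4)]), (190, [np.float64(254.0), np.float64(295.8)])]
```

```bash
python3 - <<'E'
from h import *
L=lambda x,z,t,y=-50:(W(x,y,z),toolR(t))
for n,a in(('over',L(-290,110,14)),('low',L(-290,35,14)),('down',L(-290,15,14))): print(n,a[0].round(3),rel(*a))
E
```

```text
over [0.592 0.075 0.11 ] [ 3.8500e+01 -5.0596e+01  9.5547e+01 -1.0000e-03 -7.3000e-01 -4.0000e-03]
low [0.592 0.075 0.035] [ 3.49300e+00 -5.05050e+01  1.61876e+02 -1.00000e-03 -7.30000e-01
 -4.00000e-03]
down [0.592 0.075 0.015] [-5.84200e+00 -5.04810e+01  1.79564e+02 -1.00000e-03 -7.30000e-01
 -4.00000e-03]
```

>>> {"api": "drive_tool", "payload": {
  "moves": [
    {"x":25,"y":-10,"z":10,"rx":0,"ry":-0.12,"rz":0,"fingers":1},
    {"x":45,"y":-25,"z":35,"rx":0,"ry":-0.28,"rz":0,"fingers":1},
    {"x":45,"y":-40,"z":65,"rx":0,"ry":-0.44,"rz":0,"fingers":1},
    {"x":40,"y":-50.5,"z":90,"rx":0,"ry":-0.6,"rz":0,"fingers":1},
    {"x":38.5,"y":-50.5,"z":95.5,"rx":0,"ry":-0.73,"rz":-0.004,"fingers":1},
    {"x":20,"y":-50.5,"z":130,"rx":0,"ry":-0.73,"rz":-0.004,"fingers":1},
    {"x":5,"y":-50.5,"z":160,"rx":0,"ry":-0.73,"rz":-0.004,"fingers":1},
    {"x":-1,"y":-50.5,"z":170,"rx":0,"ry":-0.73,"rz":-0.004,"fingers":1},
    {"x":-1,"y":-50.5,"z":170,"rx":0,"ry":-0.73,"rz":-0.004,"fingers":1},
    {"x":-1,"y":-50.5,"z":170,"rx":0,"ry":-0.73,"rz":-0.004,"fingers":1}
  ]
}}

```text
time_s: 45.68
tool_pos: [0.5939, 0.0758, 0.0279]
tool_rot: [179.9, 13.9, 74.1]
force: [0.2, 0.2, 0.0]
grip_width: 0.0197
grasp_force: 60.0
```

```bash
python3 - <<'E'
from h import *
o=sensors.get_obs();P=np.array(o['tool_pos'])
print(o['time_s'],P,o['tool_rot'],(RT.T@o['force']).round(1),(RT.T@(P-AX)*1000).round(1),rel(W(-290,-50,14.5),toolR(14)))
E
```

```text
45.675 [0.59393112 0.07576076 0.02786986] [179.86321695  13.90641686  74.12232427] [-0.2  0.1  0. ] [-291.1  -48.8   27.9] [ 2.104e+00 -1.204e+00  1.325e+01  2.000e-03 -2.000e-03  0.000e+00]
```

Lower slowly by small steps, watching the contact force.

>>> {"api": "drive_tool", "payload": {
  "moves": [
    {"x":-2.5,"y":0,"z":8,"rx":0,"ry":0,"rz":0,"fingers":1},
    {"x":-3.2,"y":0,"z":11.5,"rx":0,"ry":0,"rz":0,"fingers":1},
    {"x":-3.2,"y":0,"z":12.5,"rx":0,"ry":0,"rz":0,"fingers":1},
    {"x":-3.2,"y":0,"z":12.5,"rx":0,"ry":0,"rz":0,"fingers":1}
  ]
}}

```text
time_s: 46.18
tool_pos: [0.5912, 0.0695, 0.0153]
tool_rot: [180.0, 14.0, 74.2]
force: [-0.5, -0.6, 0.5]
grip_width: 0.0195
grasp_force: 60.0
```

>>> {"api": "drive_tool", "payload": {
  "moves": [
    {"x":0,"y":0,"z":0.7,"rx":0,"ry":0,"rz":0,"fingers":1},
    {"x":0,"y":0,"z":0.7,"rx":0,"ry":0,"rz":0,"fingers":1}
  ]
}}

```text
time_s: 46.42
tool_pos: [0.5913, 0.0696, 0.0148]
tool_rot: [180.0, 14.0, 74.2]
force: [-1.2, -1.4, 2.9]
grip_width: 0.0195
grasp_force: 60.0
```

>>> {"api": "drive_tool", "payload": {
  "moves": [
    {"x":0,"y":0,"z":0.5,"rx":0,"ry":0,"rz":0,"fingers":0.5},
    {"x":0,"y":0,"z":0.5,"rx":0,"ry":0,"rz":0,"fingers":0.1},
    {"x":0,"y":0,"z":0.5,"rx":0,"ry":0,"rz":0,"fingers":0},
    {"x":0,"y":0,"z":-15,"rx":0,"ry":0,"rz":0,"fingers":0},
    {"x":0,"y":0,"z":-50,"rx":0,"ry":0,"rz":0,"fingers":0},
    {"x":0,"y":0,"z":-110,"rx":0,"ry":0,"rz":0,"fingers":0},
    {"x":0,"y":0,"z":-160,"rx":0,"ry":0,"rz":0,"fingers":0},
    {"x":30,"y":-60,"z":-170,"rx":0,"ry":0.1,"rz":0,"fingers":0},
    {"x":60,"y":-120,"z":-170,"rx":0,"ry":0.25,"rz":0,"fingers":0},
    {"x":60,"y":-120,"z":-170,"rx":0,"ry":0.25,"rz":0,"fingers":0},
    {"x":60,"y":-120,"z":-170,"rx":0,"ry":0.25,"rz":0,"fingers":0}
  ]
}}

```text
time_s: 47.8
tool_pos: [0.503, 0.1983, 0.1662]
tool_rot: [179.8, -0.4, 74.3]
force: [0.5, -0.0, -0.3]
grip_width: 0.0433
grasp_force: 0.0
```

```bash
python3 - <<'E'
from h import *
o=sensors.get_obs();print(o['time_s'],o['tool_pos'],o['force'],o['grip_width'])
for n in('top','side'):
    a=np.load(n+'0.npy',allow_pickle=True).item();c=cam(n)
    d=(np.abs(a['image'].astype(int)-c['image']).sum(2)>60)
    if n=='side': print('trap region vs shut start',d[285:380,290:365].sum())
    h=cv2.cvtColor(c['image'],cv2.COLOR_RGB2HSV);m=cv2.inRange(h,(3,100,30),(17,255,175))
    N,L,S,C=cv2.connectedComponentsWithStats(m)
    for i in range(1,N):
        if 120<S[i,4]<900: r=cv2.minAreaRect(np.argwhere(L==i)[:,::-1].astype(np.float32));print(n,S[i],np.round(cv2.boxPoints(r),1).tolist())
    # dark handle checks
    for nm,X in(('stick ends lvl',None),):
        print([proj(c,W(x,-48,z)).round(1).tolist() for x in(-177,-397) for z in(0,28)])
    for nm,X in(('rim shut',W(60,0,114)),('jaw top shut',W(-60,0,58))): u,v=proj(c,X).round().astype(int); print(nm,(u,v),a['image'][v-2:v+3,u-2:u+3].reshape(-1,3).mean(0).round(),c['image'][v-2:v+3,u-2:u+3].reshape(-1,3).mean(0).round())
E
```

```text
47.8 [0.50302407 0.19834905 0.16620632] [ 0.48321068 -0.00302181 -0.34930812] 0.04329175635102901
top [270 186  55  21 403] [[268.29998779296875, 192.8000030517578], [270.1000061035156, 185.5], [325.3999938964844, 199.39999389648438], [323.6000061035156, 206.60000610351562]]
top [135 238  56  62 545] [[134.10000610351562, 241.39999389648438], [139.89999389648438, 236.3000030517578], [191.1999969482422, 295.20001220703125], [185.39999389648438, 300.29998779296875]]
top [240 254  35  67 458] [[238.1999969482422, 256.20001220703125], [245.89999389648438, 252.60000610351562], [276.29998779296875, 317.1000061035156], [268.6000061035156, 320.70001220703125]]
[[322.2, 204.5], [322.9, 202.6], [257.9, 187.9], [257.5, 185.7]]
rim shut (np.int64(403), np.int64(201)) [66. 50. 31.] [74. 56. 35.]
jaw top shut (np.int64(363), np.int64(195)) [53. 44. 32.] [61. 50. 36.]
trap region vs shut start 309
side [174 152  62  35 498] [[173.39999389648438, 181.0], [232.8000030517578, 149.8000030517578], [236.60000610351562, 157.10000610351562], [177.3000030517578, 188.39999389648438]]
side [145 208  83  38 47
[... 157 characters left out ...]
ide [301 213  14  63 562] [[300.79998779296875, 274.8999938964844], [305.20001220703125, 212.60000610351562], [314.6000061035156, 213.3000030517578], [310.20001220703125, 275.6000061035156]]
side [256 301   7  45 142] [[255.5, 344.8999938964844], [258.1000061035156, 300.8999938964844], [262.1000061035156, 301.1000061035156], [259.5, 345.1000061035156]]
side [271 302   6  44 153] [[270.6000061035156, 344.8999938964844], [272.0, 301.8999938964844], [276.5, 302.0], [275.20001220703125, 345.0]]
[[306.1, 274.2], [306.7, 265.2], [310.3, 220.3], [310.9, 211.9]]
rim shut (np.int64(329), np.int64(318)) [66. 60. 51.] [68. 61. 52.]
jaw top shut (np.int64(328), np.int64(293)) [43. 40. 37.] [43. 40. 37.]
```

```bash
python3 - <<'E'
from h import *
a=np.load('side0.npy',allow_pickle=True).item();k=np.load('side7.npy',allow_pickle=True).item();c=cam('side')
for u in(318,330,340):
    print(u);[print(n,[int(x) for x in cv2.cvtColor(q['image'],cv2.COLOR_RGB2GRAY)[280:360:2,u]]) for n,q in(('start',a),('now',c),('cocked',k))]
d=(np.abs(a['image'].astype(int)-c['image']).sum(2)>60)[270:385,285:370]
N,L,S,C=cv2.connectedComponentsWithStats(d.astype(np.uint8));print([(S[i]+[285,270,0,0,0]).tolist() for i in range(1,N) if S[i,4]>15])
E
```

```text
318
start [154, 159, 134, 65, 56, 59, 61, 63, 64, 61, 64, 64, 64, 64, 57, 58, 54, 57, 70, 60, 56, 60, 56, 91, 91, 55, 45, 47, 47, 48, 50, 108, 138, 64, 59, 63, 66, 69, 72, 80]
now [161, 158, 135, 69, 62, 66, 68, 69, 71, 70, 72, 72, 74, 70, 64, 66, 60, 64, 75, 64, 61, 58, 58, 91, 91, 57, 45, 50, 48, 53, 51, 110, 139, 66, 66, 68, 70, 73, 75, 84]
cocked [84, 86, 88, 87, 87, 87, 87, 85, 89, 93, 92, 91, 83, 75, 74, 74, 74, 78, 73, 63, 53, 58, 57, 58, 54, 51, 56, 59, 60, 63, 65, 68, 68, 71, 74, 78, 79, 80, 78, 88]
330
start [156, 157, 132, 72, 37, 41, 40, 41, 41, 41, 42, 40, 41, 51, 46, 48, 44, 44, 56, 65, 48, 43, 46, 53, 84, 96, 86, 50, 47, 46, 45, 51, 142, 99, 40, 39, 40, 38, 40, 39]
now [156, 158, 130, 72, 39, 41, 39, 39, 40, 41, 41, 41, 43, 49, 47, 49, 44, 45, 58, 67, 49, 45, 46, 55, 85, 96, 87, 54, 50, 47, 46, 50, 142, 99, 39, 41, 41, 40, 37, 43]
cocked [80, 81, 78, 73, 78, 78, 77, 77, 77, 75, 75, 76, 74, 79, 101, 102, 84, 52, 58, 52, 49, 77, 101, 66, 91, 68, 53, 62, 63, 59, 61, 58, 56, 56, 56, 56, 54, 54, 45, 40]
340
start [165, 157, 145, 88, 44, 40, 39, 38, 42, 40, 39, 38, 40, 45, 43, 26, 34, 32, 41, 56, 54, 44, 27, 27, 28, 30, 31, 29, 35, 32, 35, 31, 34, 37, 41, 42, 43, 42, 42, 43]
now [163, 154, 144, 86, 44, 39, 37, 39, 39, 42, 38, 41, 37, 48, 43, 23, 34, 34, 42, 59, 55, 47, 30, 26, 32, 30, 33, 33, 35, 35, 36, 36, 33, 35, 40, 43, 43, 42, 43, 44]
cocked [79, 77, 74, 72, 76, 76, 77, 75, 74, 74, 72, 73, 73, 62, 32, 24, 22, 55, 80, 85, 76, 48, 26, 22, 24, 26, 25, 43, 49, 49, 51, 52, 53, 54, 53, 55, 56, 52, 53, 43]
[[285, 270, 38, 59, 960]]
```

The trap's profile in the side view matches the start image, so the jaw is fully shut. The stick lies flat and the arm is clear of everything.

```bash
python3 -c "
from cell import workorder
print(workorder.sign_off())"
```

```text
the job is handed in; nothing more can be done
None
```

The test firing is done and handed in at about 48 s: the catch held the jaw open by itself, the stick tripped the pedal and the jaw snapped, and the jaw is now fully shut with the stick flat on the bench clear of the trap. The catch slipped once on the first back-off and held after a slightly deeper press. The pedal did not trip in three tries with the stick slipping in the grip at about 5–8 N, more than the 2–4 N you gave; it fired on the fourth, with the stick held steeper.

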